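# Set a baluster level on the carving cradle with the matching post

### The job

Among the notched wooden posts standing upside down on the bench, find the one exactly as tall as the cradle's own fixed post, turn it over and stand it notch up on the cradle's dark square mark, its notch in line with that of the fixed post. Then lay the turned baluster in the two notches, level, with its square block midway between the posts. Leave the other posts and everything else on the bench where they are.

Things in the scene. Friction and masses are not known exactly. Their poses are not given: they have to be found in the camera images.
- post_a: loose plain wooden post, 42 x 42 mm square and 56 mm tall, with a 90-degree V notch, 28 mm wide and 14 mm deep, cut across its whole notch end (7 mm flat rims either side). It starts upside down, standing on its notch end. Origin: centre of the notch end (between the rims); z runs from there along the post to its plain foot end; x runs along the notch.
- post_a_foot (a point): centre of the plain foot face of post_a, 56 mm from its origin
- post_b: loose plain wooden post, 42 x 42 mm square and 68 mm tall, with a 90-degree V notch, 28 mm wide and 14 mm deep, cut across its whole notch end (7 mm flat rims either side). It starts upside down, standing on its notch end. Origin: centre of the notch end (between the rims); z runs from there along the post to its plain foot end; x runs along the notch.
- post_b_foot (a point): centre of the plain foot face of post_b, 68 mm from its origin
- post_c: loose plain wooden post, 42 x 42 mm square and 80 mm tall, with a 90-degree V notch, 28 mm wide and 14 mm deep, cut across its whole notch end (7 mm flat rims either side). It starts upside down, standing on its notch end. Origin: centre of the notch end (between the rims); z runs from there along the post to its plain foot end; x runs along the notch.
- post_c_foot (a point): centre of the plain foot face of post_c, 80 mm from its origin
- post_d: loose plain wooden post, 42 x 42 mm square and 92 mm tall, with a 90-degree V notch, 28 mm wide and 14 mm deep, cut across its whole notch end (7 mm flat rims either side). It starts upside down, standing on its notch end. Origin: centre of the notch end (between the rims); z runs from there along the post to its plain foot end; x runs along the notch.
- post_d_foot (a point): centre of the plain foot face of post_d, 92 mm from its origin
- cradle: carving cradle fixed to the bench: plywood base board 290 x 85 x 12 mm, long along its x. Its own fixed post (42 mm square, 80 mm tall above the board, same V notch, upwards, running along x) stands at x = -95 mm; the dark square mark is at x = +95 mm. Origin: centre of the board's underside
- mark (a point): centre of the dark 50 mm square mark on the board's top face (12 mm above the bench), where the loose post has to stand; 190 mm from the cradle's own post
- own_notch (a point): centre of the top of the cradle's own post, level with its rims, 92 mm above the bench
- seat (a point): point midway between the two notches, 96.4 mm above the bench, where the baluster's middle lies when it rests level in both notches; axes as the cradle's
- baluster: turned pale-wood baluster, 270 mm long, 0.18 kg, lying along its x: a 36 x 36 mm square block, 60 mm long, in the middle and round ends 26 mm in diameter, with thin beads. Origin: under the middle of the block, 18 mm below its axis
- baluster_mid (a point): middle of the baluster, on its axis; axes as the baluster's
- wax_tin: bystander: upright wax tin among the posts, 56 mm in diameter, 60 mm tall; origin under its centre
- gouge_wide: bystander: gouge lying flat, handle 110 mm (to -x), blade 105 mm (to +x), up to 24 mm wide, 22 mm high; origin under the ferrule
- gouge_narrow: bystander: narrow gouge lying flat, handle 110 mm (to -x), blade 105 mm (to +x), up to 24 mm wide, 22 mm high; origin under the ferrule
- mallet: bystander: carver's mallet lying along x, head 105 mm long and 68 mm thick (from x = -20 to +85 mm), handle 150 mm long to -x; origin on the bench below its axis
- offcut: bystander: wooden offcut 60 x 45 x 24 mm (x, y, z); origin under its centre
- brush: bystander: bench brush lying along its x, about 220 mm long and 40 mm high
- glue_bottle: bystander: upright glue bottle, 60 mm in diameter, 150 mm tall; origin under its centre

How it is judged:
By the outcome, as a careful person would: the job done as asked, in the order asked, and still so for the second after the job is handed in, with the robot touching nothing.
It also fails if it takes over 72 s, if anything falls off the work surface, if the arm or the gripper's body presses on something with over 40 N, if the wrist force passes 120 N, or if a joint passes its speed limit or range.

### The arm

A 7-joint arm with a two-finger parallel gripper is mounted at the origin on the work surface. World frame = base frame: x ahead of the robot, y to its left, z up, the work surface at z = 0. Lengths are in m, angles in degrees, forces in N, time in s.
With the tool pointing down it reaches from about 0.425 to 0.875 m from the base axis. Payload 4.7 kg.
Tool frame: the origin (TCP) lies on the centre line of the jaws, within the pads' length; the fingertips stand 19 mm ahead of it and the grasp point (between the pads) is the TCP; z points along the fingers, y is the line along which they close (so a half turn about z gives the same grasp; the last joint's range is limited). The gripper opens to 87 mm and grips with 3 to 60 N. Pads are 19 mm wide; open, the fingers measure 117 mm over their backs; the gripper's body (75 mm by 190 mm) begins 51 mm behind the grasp point.
Start: joints at [-67.661, 18.392, -4.016, 83.108, 1.295, 78.541, -3.26], TCP at [0.239, 0.605, 0.205] pointing down, gripper open.
Joint ranges: [-163.93, 163.93], [-17.29, 119.83], [-79.2, 71.16], [3.27, 140.29], [-89.18, 269.18], [5.43, 117.66], [-154.24, 154.24]. Speed limits (degrees/s): [147.25, 147.25, 180, 180, 180, 180, 180].

### API

Orientations are given as [roll, pitch, yaw] about the fixed x, y, z axes, in that order (R = Rz(yaw) Ry(pitch) Rx(roll)).
In Python, from cell import env, imaging gives the robot as it stands.
- The arm moves only by the shell command python3 -m crank 'ROWS' [OPENING] [FORCE]. ROWS is JSON, a list of rows, each an object of numbers: "x", "y", "z": the shift along the tool's x, y, z in m; "turn": the turn about the tool's z in rad. In form: [{"x": .., "y": .., "z": .., "turn": ..}, ...]. A call has 1 to 12 rows; each row is the pose to reach, as a shift and turn from the pose commanded when the call began, along the tool's axes at that moment; what a row does not reach only later rows make up. A row lasts 1/8 s, in which the tool goes at most 62.5 mm and 10.7 degrees, less where a joint would pass 70% of its speed; a pose out of reach is approached as far as the arm can. A call with a gripper value outside its range is refused whole. OPENING is the finger opening in m, from 0 to 0.087, set as the call begins (- or left out, the last holds). The fingers move at their own pace and stop on an object; FORCE is the grip in N (left out, the last holds). Time passes only in rows, so rows that repeat a pose let the fingers close. It gives the time, the measured TCP pose, the force, the opening and the grip force at its end, in the units of the state.
- env.get_obs(): the state, without advancing time (a new reading comes with each control period).
- imaging.read_camera(name): name is "scene" or "top" or "wrist"; returns the picture (480x640x3 uint8, red, green, blue); there is no depth.
- imaging.get_calibration(name): a dict with "camera_matrix" (3x3 intrinsics, pixels), "k1" (the pictures are not rectified: a ray, as slopes to the right and down, at radius r is drawn at 1 + k1 r^2 times it, then the intrinsics apply), "position" and "attitude" of the camera in the world. Camera axes: x right, y up, looking along -z (the intrinsics and any distortion apply to the point x, -y, -z); pixel columns grow to the right and rows downward; lengths in m; the calibration is good to about 2 mm. A picture is of the moment at which its call begins: read the wrist's pose just before it. get_calibration takes no time and is no camera call; for the wrist camera it gives the pose at the moment of the call.
- env.sign_off(): hands the job in; it is judged then, once.
The state is a dict: "time_s": time; "qpos": joint angles; "joint_velocities": joint speeds; "effort": joint torques, N m; "tool_pos": TCP position; "tool_rot": TCP orientation; "force": force on the tool from outside, world axes, zero at the start; "wrist_torque": the same for the moment, N m; "grip_width": finger opening in m; "grasp_force": force on a finger pad.
Only numpy, scipy, OpenCV 4.12 (cv2) and the standard library are available. Lean on these libraries where they do the work, as an engineer would, in place of code of your own. Each camera call takes 0.05 s, during which the arm holds its last target. There are 200 camera calls.

## Working session

There is one attempt and no reset: what is moved stays moved. The work goes in short steps, Python scripts to look and compute and a shell command to move; the robot and the scene stay as the last step left them, time stands still between calls to the robot, and variables do not carry over. Pictures are saved under pics/ and viewed, at most 10 in all, crops included, and the job is handed in when it is done.

```bash
ls; mkdir -p pics; python3 - <<'E'
from cell import env, imaging
import cv2
for n in ("scene","top"):
    im=imaging.read_camera(n); cv2.imwrite(f"pics/{n}0.png",im[:,:,::-1]); c=imaging.get_calibration(n); print(n,c)
o=env.get_obs();print(o)
print(imaging.get_calibration("wrist"))
E
```

```text
pics
scene {'camera_matrix': array([[594.78806137,   0.        , 320.81030042],
       [  0.        , 594.78806137, 231.35675954],
       [  0.        ,   0.        ,   1.        ]]), 'k1': -0.09131036241918047, 'position': array([1.24793453, 0.36488065, 1.25738687]), 'attitude': array([ 33.16296708,  -0.9225419 , 122.74875212])}
top {'camera_matrix': array([[525.37773551,   0.        , 323.19334419],
       [  0.        , 525.37773551, 233.9825744 ],
       [  0.        ,   0.        ,   1.        ]]), 'k1': -0.15194972055634154, 'position': array([ 0.33762205, -0.0386887 ,  1.47064106]), 'attitude': array([ 10.35792937,  -1.13417371, -89.14960896])}
{'time_s': 0.1, 'qpos': array([-67.6600557 ,  18.43394049,  -4.0148258 ,  83.16839825,
         1.294792  ,  78.54292299,  -3.26000988]), 'joint_velocities': array([ 0.01189485, -0.01660959,  0.01775282, -0.05556528, -0.0775362 ,
        0.1104257 ,  0.05689094]), 'effort': array([-6.79183344e-06, -4.92570233e+01, -4.05761618e-01, -3.13398743e+01,
       -6.40060427e-02,  3.94226192e-02,  9.31893214e-05]), 'tool_pos': array([0.2384194 , 0.60411109, 0.20377646]), 'tool_rot': array([-1.79899960e+02,  5.63643671e-03,  1.58468945e+02]), 'force': array([-0.24072856, -0.38168591,  0.04319041]), 'wrist_torque': array([ 0.04312125, -0.00526865, -0.01519877]), 'grasp_force': 0.0, 'grip_width': 0.08692026318345274}
{'camera_matrix': array([[415.08114999,   0.        , 318.11725425],
       [  0.        , 415.08114999, 241.4261486 ],
       [  0.        ,   0.        ,   1.        ]]), 'k1': -0.04028901171020571, 'position': array([0.16478507, 0.63412507, 0.38406984]), 'attitude': array([-16.82773371,   0.07494558,  68.50261943])}
```

View pics/scene0.png

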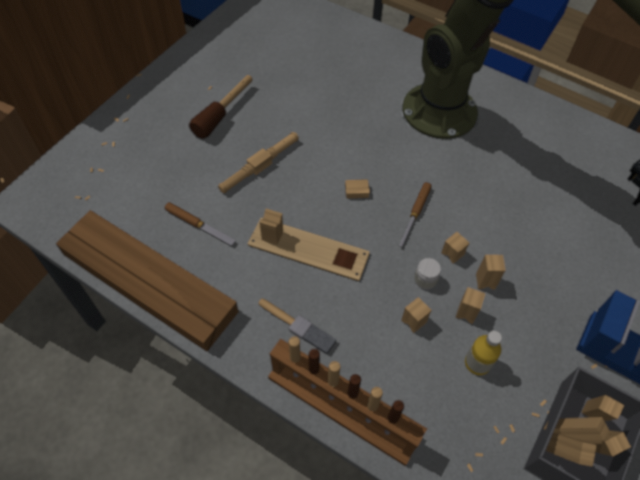

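View pics/top0.png

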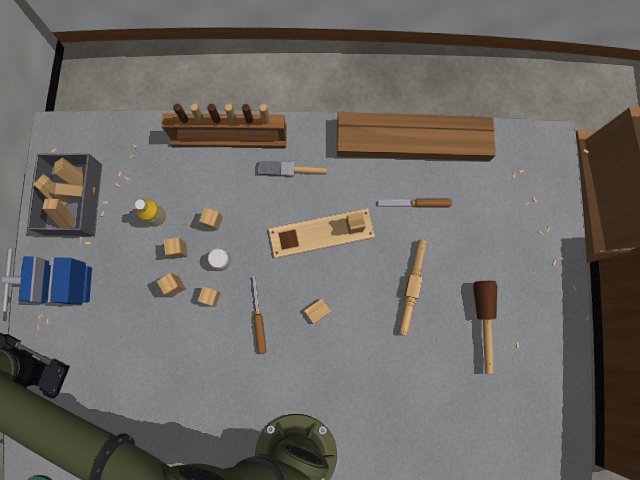

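The top view shows four posts at about (210,219), (175,247), (170,285) and (208,296), with the tin at (218,259). The cradle mark is at (289,239), the fixed post at (357,222) and the baluster block at (414,287). In the scene view the posts are at about (417,314), (471,305), (490,271) and (456,247).

```bash
cat > h.py <<'E'
from cell import env, imaging
import numpy as np, cv2
from scipy.spatial.transform import Rotation as R
def ray(c,px):
    K=c["camera_matrix"]; p=np.atleast_2d(np.array(px,float))
    d=(p-[K[0,2],K[1,2]])/[K[0,0],K[1,1]]
    u=d.copy()
    for _ in range(20): u=d/(1+c["k1"]*(u**2).sum(1,keepdims=True))
    v=np.c_[u[:,0],-u[:,1],-np.ones(len(u))]
    return c["position"],R.from_euler("xyz",c["attitude"],degrees=True).apply(v)
def onplane(c,px,z):
    o,v=ray(c,px); return o+v*((z-o[2])/v[:,2])[:,None]
def tri(c1,p1,c2,p2):
    o1,v1=ray(c1,p1);o2,v2=ray(c2,p2);v1=v1[0];v2=v2[0]
    s=np.linalg.lstsq(np.c_[v1,-v2],o2-o1,rcond=None)[0]
    a=o1+s[0]*v1;b=o2+s[1]*v2
    return (a+b)/2,np.linalg.norm(a-b)
def rel(p,yaw=None):
    "shift from the present pose to world p, in tool axes; turn to world yaw"
    o=env.get_obs(); r=R.from_euler("xyz",o["tool_rot"],degrees=True)
    d=r.inv().apply(np.array(p)-o["tool_pos"])
    t=0 if yaw is None else np.radians(((o["tool_rot"][2]-yaw)+90)%180-90)
    return np.round(d,4),round(t,3)
E
python3 - <<'E'
from h import *
t=cv2.imread("pics/top0.png");s=cv2.imread("pics/scene0.png")
a=cv2.resize(t[205:305,150:240],None,fx=4.4,fy=4.4,interpolation=cv2.INTER_CUBIC)
b=cv2.resize(s[225:335,398:513],None,fx=4/1.2,fy=4/1.2,interpolation=cv2.INTER_CUBIC)
b=np.clip(b*1.8,0,255).astype(np.uint8)
h=max(a.shape[0],b.shape[0]);o=np.zeros((h,a.shape[1]+b.shape[1],3),np.uint8);o[:a.shape[0],:a.shape[1]]=a;o[:b.shape[0],a.shape[1]:]=b
cv2.imwrite("pics/posts.png",o);print(o.shape,a.shape)
c=imaging.get_calibration("top")
for n,p,z in [("p1",(210,217),.08),("p2",(175,246),.08),("p3",(170,284),.08),("p4",(208,296),.08),("mark",(289,239),.012),("own",(357,221),.092),("bal",(414,287),.036),("balA",(421,242),.013),("balB",(404,333),.013),("tin",(218,259),.06),("glue",(148,206),.1)]: print(n,onplane(c,p,z).round(3))
E
```

```text
(440, 779, 3) (440, 396, 3)
p1 [[0.633 0.246 0.08 ]]
p2 [[0.552 0.337 0.08 ]]
p3 [[0.449 0.344 0.08 ]]
p4 [[0.42 0.24 0.08]]
mark [[0.589 0.032 0.012]]
own [[ 0.627 -0.153  0.092]]
bal [[ 0.457 -0.315  0.036]]
balA [[ 0.586 -0.342  0.013]]
balB [[ 0.331 -0.291  0.013]]
tin [[0.522 0.222 0.06 ]]
glue [[0.657 0.414 0.1  ]]
```

View pics/posts.png

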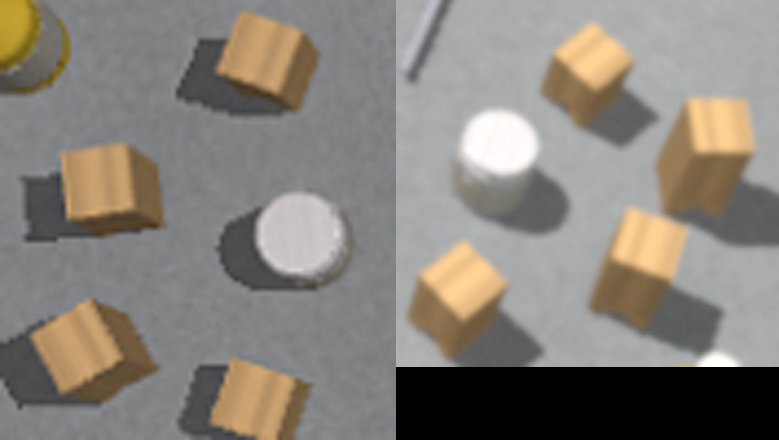

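The composite has the top view on the left (4.4×) and the scene view on the right (3.33×). Top-face centres at the left are (263,54), (98,181) and (78,350). At the right they are (461,284), (651,243), (719,126) and (593,57). The notches show as dark cuts at the bench.

```bash
python3 - <<'E'
from h import *
ct=imaging.get_calibration("top");cs=imaging.get_calibration("scene")
T=[[(244,12),(306,38),(282,96),(219,68)],[(61,152),(126,143),(136,210),(68,220)],[(32,338),(91,299),(122,362),(66,401)]]
S=[(461,284),(651,243),(719,126)]
for a,b in zip(T,S):
    A=np.array(a)/4.4+[150,205]-.4; b=(np.array(b)-[396,0])/(10/3)+[398,225]-.35
    p,e=tri(ct,A.mean(0),cs,b); q=onplane(ct,A,p[2])
    d=np.diff(np.r_[q,q[:1]],axis=0)[:,:2]; print(p.round(4),round(e,4),np.linalg.norm(d,axis=1).round(4),(np.degrees(np.arctan2(d[:,1],d[:,0]))%90).round(1))
p4=(208,297);b=((593-396)/(10/3)+398,57/(10/3)+225);print(tri(ct,p4,cs,b))
E
```

```text
[0.638  0.2508 0.0622] 0.0008 [0.0433 0.0395 0.0442 0.0387] [68.2 70.5 67.2 69.2]
[0.5519 0.3455 0.0818] 0.0004 [0.0409 0.0423 0.0426 0.0427] [ 9.  12.1  9.5  9.8]
[0.4479 0.3483 0.0898] 0.0014 [0.0427 0.0432 0.041  0.044 ] [35.  29.5 36.4 31.9]
(array([0.41863927, 0.24632797, 0.04987077]), np.float64(0.0006324710415529163))
```

The second post, near (0.552, 0.346), measures 82 mm and the four rank as expected (50, 62, 82, 90 against 56, 68, 80, 92), so it is post_c. Next I move above it and look for the notch.

```bash
python3 -c "
from h import *
print(rel([.535,.343,.22],190))"
```

```text
(array([-0.3717, -0.1341, -0.016 ]), np.float64(-0.55))
```

```bash
python3 -m crank '[{"x":-0.04,"y":-0.014,"z":-0.016,"turn":-0.1},{"x":-0.09,"y":-0.033,"z":-0.016,"turn":-0.2},{"x":-0.145,"y":-0.052,"z":-0.016,"turn":-0.3},{"x":-0.2,"y":-0.072,"z":-0.016,"turn":-0.4},{"x":-0.255,"y":-0.092,"z":-0.016,"turn":-0.5},{"x":-0.31,"y":-0.112,"z":-0.016,"turn":-0.55},{"x":-0.35,"y":-0.126,"z":-0.016,"turn":-0.55},{"x":-0.372,"y":-0.134,"z":-0.016,"turn":-0.55},{"x":-0.372,"y":-0.134,"z":-0.016,"turn":-0.55},{"x":-0.372,"y":-0.134,"z":-0.016,"turn":-0.55}]'
python3 - <<'E'
from h import *
c=imaging.get_calibration("wrist")
im=imaging.read_camera("wrist");cv2.imwrite("pics/w1.png",im[:,:,::-1])
print(c["position"],c["attitude"]);K=c["camera_matrix"]
E
```

```text
time_s: 1.35
tool_pos: [0.534, 0.345, 0.2204]
tool_rot: [179.9, -0.1, -169.9]
force: [0.1, 0.1, -1.0]
grip_width: 0.087
grasp_force: 0.0
[0.45619972 0.33111147 0.400818  ] [-16.77817292  -0.11581962 100.12009734]
```

View pics/w1.png

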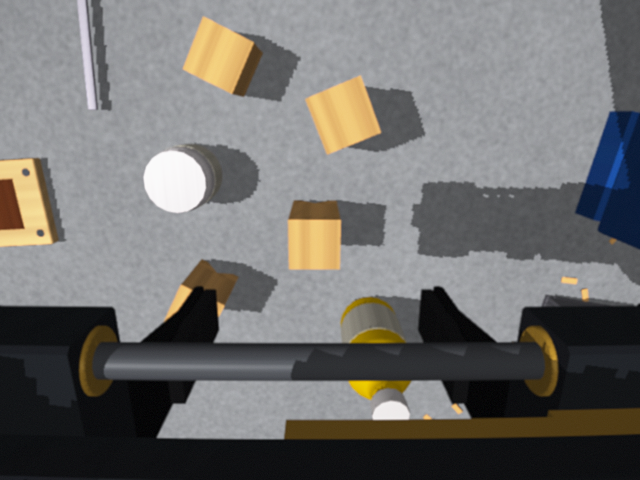

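In the wrist view post_c's top face spans (288–341, 220–270), with its robot-side face above it; no notch is obvious there. I'll enlarge the other views.

```bash
python3 - <<'E'
import cv2,numpy as np
t=cv2.imread("pics/top0.png")[233:263,153:193];s=cv2.imread("pics/scene0.png")[282:327,455:495];w=cv2.imread("pics/w1.png")[190:280,270:360]
f=lambda a,g:np.clip(cv2.resize(a,(266,400*1),interpolation=cv2.INTER_CUBIC)*g,0,255).astype(np.uint8)
cv2.imwrite("pics/notch.png",np.hstack([f(t,1.5),f(s,2.5),f(w,1.8)]))
from h import *
c=imaging.get_calibration("wrist");q=onplane(c,[(288,220),(341,220),(341,270),(288.5,269.5)],.08);print(q.mean(0),np.diff(q,axis=0))
E
```

```text
[0.55491359 0.34697388 0.08      ] [[-0.00742414  0.04149915  0.        ]
 [ 0.0416448   0.0081622   0.        ]
 [ 0.00718506 -0.0427077   0.        ]]
```

View pics/notch.png

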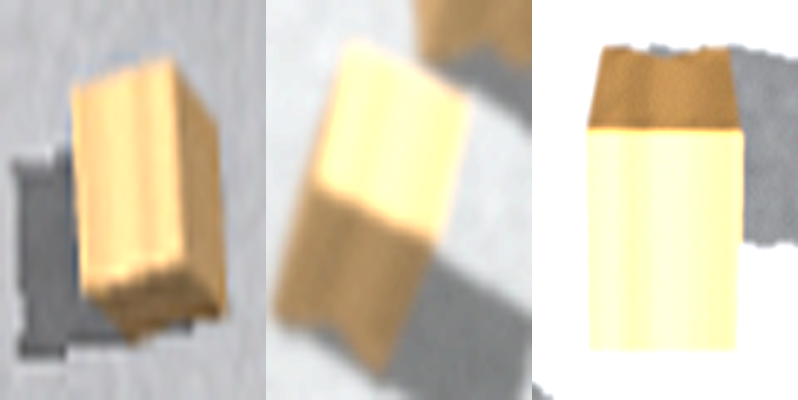

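The notch shows at the bottom of the face toward the scene camera (+x), near (345,335) in the middle panel, so it runs along about 10°, in line with the tool's x. Grasp post_c across it, 60 mm up.

```bash
python3 -c "
from h import *
print(rel([.555,.3465,.06],190.4), env.get_obs()['qpos'])"
```

```text
(array([-0.0212, -0.0027,  0.1605]), np.float64(-0.005)) [-39.18095984  16.15206554   4.89393587  84.24176958  -1.45320298
  79.69455821  65.92277884]
```

```bash
python3 -m crank '[{"x":-0.021,"y":-0.003,"z":0.02},{"x":-0.021,"y":-0.003,"z":0.06},{"x":-0.021,"y":-0.003,"z":0.11},{"x":-0.021,"y":-0.003,"z":0.15},{"x":-0.021,"y":-0.003,"z":0.16},{"x":-0.021,"y":-0.003,"z":0.16}]' 0.087 && python3 -m crank '[{"z":0},{"z":0},{"z":0},{"z":0},{"z":0},{"z":0}]' 0 15
```

```text
invalid input
```

```bash
python3 -m crank '[{"x":-0.021,"y":-0.003,"z":0.02,"turn":0},{"x":-0.021,"y":-0.003,"z":0.06,"turn":0},{"x":-0.021,"y":-0.003,"z":0.11,"turn":0},{"x":-0.021,"y":-0.003,"z":0.15,"turn":0},{"x":-0.021,"y":-0.003,"z":0.16,"turn":0},{"x":-0.021,"y":-0.003,"z":0.16,"turn":0}]' && python3 -m crank '[{"x":0,"y":0,"z":0,"turn":0},{"x":0,"y":0,"z":0,"turn":0},{"x":0,"y":0,"z":0,"turn":0},{"x":0,"y":0,"z":0,"turn":0},{"x":0,"y":0,"z":0,"turn":0},{"x":0,"y":0,"z":0,"turn":0}]' 0 15
```

```text
time_s: 2.15
tool_pos: [0.5561, 0.3453, 0.0612]
tool_rot: [180.0, -0.0, -169.9]
force: [-0.2, -0.6, -0.4]
grip_width: 0.087
grasp_force: 0.0
time_s: 2.9
tool_pos: [0.5567, 0.3443, 0.0608]
tool_rot: [180.0, 0.0, -170.0]
force: [-0.1, -0.6, -0.5]
grip_width: 0.0413
grasp_force: 15.0
```

```bash
python3 -c "
from h import *
print(rel([.47,-.12,.2]))"
```

```text
(array([ 0.1658, -0.4422, -0.1393]), 0)
```

```bash
python3 -m crank '[{"x":0,"y":0,"z":-0.03,"turn":0},{"x":0,"y":0,"z":-0.08,"turn":0},{"x":0,"y":0,"z":-0.12,"turn":0},{"x":0.01,"y":-0.03,"z":-0.139,"turn":0.1},{"x":0.03,"y":-0.08,"z":-0.139,"turn":0.25},{"x":0.05,"y":-0.13,"z":-0.139,"turn":0.4},{"x":0.069,"y":-0.18,"z":-0.139,"turn":0.55},{"x":0.087,"y":-0.23,"z":-0.139,"turn":0.7},{"x":0.105,"y":-0.28,"z":-0.139,"turn":0.85},{"x":0.124,"y":-0.33,"z":-0.139,"turn":1.0},{"x":0.143,"y":-0.38,"z":-0.139,"turn":1.15},{"x":0.158,"y":-0.42,"z":-0.139,"turn":1.3}]'; python3 -c "
from h import *
print(rel([.47,-.12,.066],101.6))"
```

```text
time_s: 4.4
tool_pos: [0.4729, -0.0992, 0.1998]
tool_rot: [180.0, -0.0, 115.1]
force: [-0.3, 0.5, -0.7]
grip_width: 0.0412
grasp_force: 15.0
(array([-0.0176, -0.0115,  0.1337]), np.float64(0.236))
```

```bash
python3 -m crank '[{"x":-0.009,"y":-0.006,"z":0.02,"turn":0.12},{"x":-0.017,"y":-0.011,"z":0.06,"turn":0.236},{"x":-0.017,"y":-0.011,"z":0.1,"turn":0.236},{"x":-0.017,"y":-0.011,"z":0.13,"turn":0.236},{"x":-0.017,"y":-0.011,"z":0.138,"turn":0.236},{"x":-0.017,"y":-0.011,"z":0.138,"turn":0.236}]'
python3 - <<'E'
from h import *
im=imaging.read_camera("wrist");cv2.imwrite("pics/w2.png",im[:,:,::-1])
t=imaging.read_camera("top");cv2.imwrite("pics/t2.png",t[:,:,::-1])
E
```

```text
time_s: 5.15
tool_pos: [0.4715, -0.117, 0.0622]
tool_rot: [180.0, 0.0, 102.0]
force: [0.5, 0.0, -0.8]
grip_width: 0.0415
grasp_force: 15.0
```

View pics/w2.png

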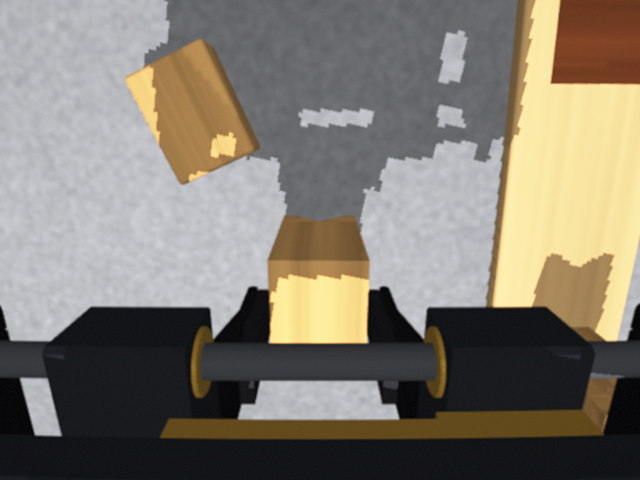

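The wrist view shows the post at (268–368, 217–345), hanging straight, with a hint of the notch at its lower edge (320,217). The offcut is at (195,110) and the board on the right, both clear. Tip it toward −tool x with a light grip.

```bash
python3 -m crank '[{"x":0,"y":0,"z":0.002,"turn":0},{"x":0,"y":0,"z":0.002,"turn":0},{"x":-0.008,"y":0,"z":0.001,"turn":0},{"x":-0.0165,"y":0,"z":-0.001,"turn":0},{"x":-0.025,"y":0,"z":-0.001,"turn":0},{"x":-0.033,"y":0,"z":-0.001,"turn":0},{"x":-0.041,"y":0,"z":0.002,"turn":0},{"x":-0.049,"y":0,"z":0.005,"turn":0},{"x":-0.056,"y":0,"z":0.01,"turn":0},{"x":-0.063,"y":0,"z":0.015,"turn":0}]' 0 3
python3 - <<'E'
from h import *
im=imaging.read_camera("wrist");cv2.imwrite("pics/w3.png",im[:,:,::-1])
t=imaging.read_camera("scene");cv2.imwrite("pics/s3.png",np.hstack([im[:,:,::-1][150:400,200:450],cv2.resize(t[180:280,230:330,::-1],(250,250))]))
E
```

```text
time_s: 6.5
tool_pos: [0.4848, -0.1793, 0.0466]
tool_rot: [180.0, 0.0, 102.0]
force: [0.2, -0.1, 3.8]
grip_width: 0.0419
grasp_force: 3.0
```

View pics/s3.png

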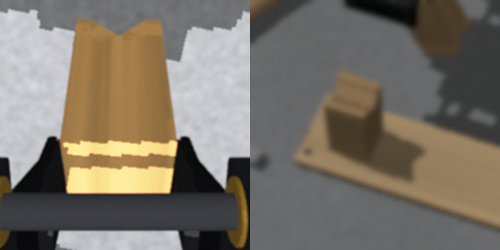

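The post is leaning over as planned: its back face is now broad and the V notch shows at (118,30). Finish the tip.

```bash
python3 -m crank '[{"x":-0.006,"y":0,"z":0.006,"turn":0},{"x":-0.011,"y":0,"z":0.012,"turn":0},{"x":-0.015,"y":0,"z":0.018,"turn":0},{"x":-0.019,"y":0,"z":0.022,"turn":0},{"x":-0.021,"y":0,"z":0.024,"turn":0},{"x":-0.021,"y":0,"z":0.024,"turn":0}]' 
python3 -m crank '[{"x":0,"y":0,"z":0,"turn":0},{"x":0,"y":0,"z":0,"turn":0},{"x":0,"y":0,"z":-0.03,"turn":0},{"x":0,"y":0,"z":-0.08,"turn":0},{"x":0.02,"y":0,"z":-0.11,"turn":0},{"x":0.04,"y":0,"z":-0.11,"turn":0},{"x":0.04,"y":0,"z":-0.11,"turn":0}]' 0.087
python3 - <<'E'
from h import *
im=imaging.read_camera("wrist");cv2.imwrite("pics/w4.png",im[:,:,::-1])
E
```

```text
time_s: 7.35
tool_pos: [0.488, -0.1989, 0.0222]
tool_rot: [-179.9, -0.0, 102.0]
force: [1.2, -0.8, 0.3]
grip_width: 0.0418
grasp_force: 3.0
time_s: 8.22
tool_pos: [0.4803, -0.1583, 0.1329]
tool_rot: [180.0, -0.1, 102.2]
force: [0.3, -0.7, 0.3]
grip_width: 0.0862
grasp_force: 0.0
```

View pics/w4.png

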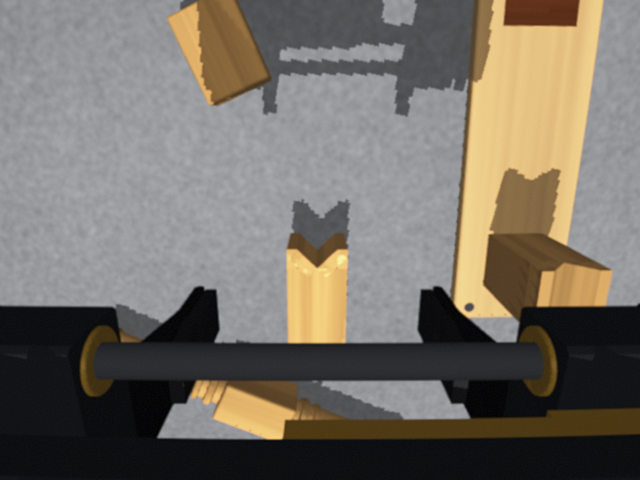

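The post lies flat; its notch-end rim corners are at about (288,249) and (347,249), pointing toward the mark. Locate that end and regrip 14 mm from it.

```bash
python3 - <<'E'
from h import *
c=imaging.get_calibration("wrist");q=onplane(c,[(288.5,249),(347,248.5),(289,340),(346,340)],.042);print(q,np.linalg.norm(q[1]-q[0]))
e=(q[0]+q[1])/2;d=(q[2]+q[3])/2-e;d/=np.linalg.norm(d);print(d,np.degrees(np.arctan2(d[1],d[0])));g=e+.015*d;g[2]=.0225;print(g,rel(g))
E
```

```text
[[ 0.4623095  -0.17068191  0.042     ]
 [ 0.50144766 -0.16190546  0.042     ]
 [ 0.47596409 -0.23978214  0.042     ]
 [ 0.51700544 -0.23094986  0.042     ]] 0.04011012004603685
[ 0.20688716 -0.97836481  0.        ] -78.06000613970599
[ 0.48498189 -0.18096916  0.0225    ] (array([-0.022 ,  0.0003,  0.11  ]), 0)
```

```bash
python3 -m crank '[{"x":-0.022,"y":0,"z":0.01,"turn":0},{"x":-0.022,"y":0,"z":0.05,"turn":0},{"x":-0.022,"y":0,"z":0.09,"turn":0},{"x":-0.022,"y":0,"z":0.109,"turn":0},{"x":-0.022,"y":0,"z":0.109,"turn":0}]' && python3 -m crank '[{"x":0,"y":0,"z":0,"turn":0},{"x":0,"y":0,"z":0,"turn":0},{"x":0,"y":0,"z":0,"turn":0},{"x":0,"y":0,"z":0,"turn":0},{"x":0,"y":0,"z":0,"turn":0},{"x":0.005,"y":0,"z":-0.03,"turn":0},{"x":0.02,"y":0,"z":-0.055,"turn":0},{"x":0.04,"y":0,"z":-0.065,"turn":0},{"x":0.04,"y":0,"z":-0.065,"turn":0},{"x":0.04,"y":0,"z":-0.065,"turn":0}]' 0 3
python3 - <<'E'
from h import *
im=imaging.read_camera("wrist");cv2.imwrite("pics/w5.png",im[:,:,::-1][130:460,150:500])
E
```

```text
time_s: 8.9
tool_pos: [0.4828, -0.1823, 0.0217]
tool_rot: [-179.7, -0.0, 101.9]
force: [-0.8, 0.8, 0.3]
grip_width: 0.087
grasp_force: 0.0
time_s: 10.15
tool_pos: [0.4764, -0.143, 0.0883]
tool_rot: [-180.0, 0.0, 102.0]
force: [0.4, -0.1, -0.2]
grip_width: 0.0016
grasp_force: 0.0
```

View pics/w5.png

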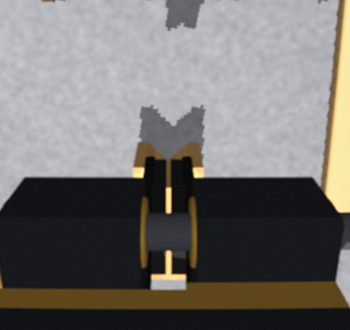

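The fingers closed on nothing: the post slipped out at 3 N and still lies behind them, its V at about (170,155) in the crop. Open, locate it again and grip harder.

```bash
python3 -m crank '[{"x":0.01,"y":0,"z":-0.03,"turn":0},{"x":0.03,"y":0,"z":-0.044,"turn":0},{"x":0.03,"y":0,"z":-0.044,"turn":0},{"x":0.03,"y":0,"z":-0.044,"turn":0}]' 0.087
python3 - <<'E'
from h import *
c=imaging.get_calibration("wrist")
im=imaging.read_camera("wrist");cv2.imwrite("pics/w6.png",im[:,:,::-1])
h=cv2.cvtColor(im,cv2.COLOR_RGB2HSV);m=((h[:,:,1]>90)&(h[:,:,2]>60)).astype(np.uint8)
m[:,:230]=0;m[:,400:]=0;m[:200]=0;m[400:]=0
n,l,s,_=cv2.connectedComponentsWithStats(m)
i=1+np.argmax(s[1:,4]);print(s[i])
for y in range(s[i,1],s[i,1]+s[i,3],10):
    x=np.where(l[y]==i)[0];print(y,x.min(),x.max(),len(x))
E
```

```text
time_s: 10.7
tool_pos: [0.4699, -0.1141, 0.1318]
tool_rot: [-179.9, 0.0, 101.9]
force: [0.4, 0.0, 0.6]
grip_width: 0.0332
grasp_force: 0.0
[ 290  287   58   57 2731]
287 297 343 11
297 293 345 41
307 291 346 56
317 300 347 48
327 291 347 53
337 291 346 56
```

View pics/w6.png

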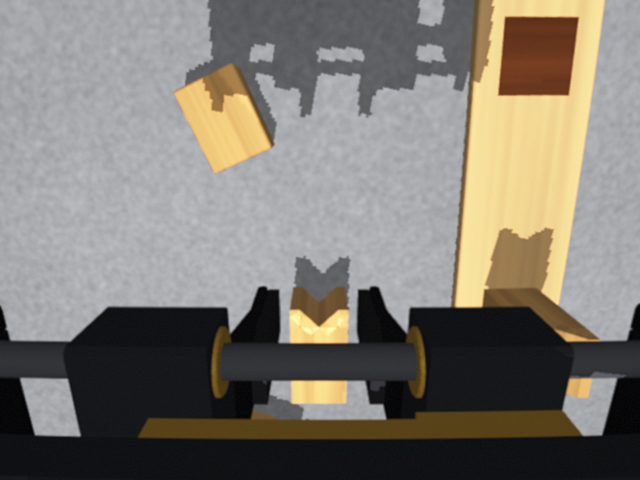

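The post hasn't moved: rim corners at about (291,307) and (347,307). The fingers travel about 63 mm/s, so the lift simply began before they had closed.

```bash
python3 - <<'E'
from h import *
c=imaging.get_calibration("wrist");q=onplane(c,[(290.5,308),(348,308)],.042)
e=q.mean(0);print(q,np.linalg.norm(q[1]-q[0]));g=e+.015*np.array([.207,-.978,0]);g[2]=.0225;print(g,rel(g))
E
```

```text
[[ 0.46147158 -0.16836703  0.042     ]
 [ 0.50169998 -0.15981233  0.042     ]] 0.0411279360083446
[ 0.48469078 -0.17875968  0.0225    ] (array([-0.0662,  0.0015,  0.1092]), 0)
```

```bash
python3 -m crank '[{"x":-0.03,"y":0.001,"z":0,"turn":0},{"x":-0.066,"y":0.001,"z":0.02,"turn":0},{"x":-0.066,"y":0.001,"z":0.06,"turn":0},{"x":-0.066,"y":0.001,"z":0.1,"turn":0},{"x":-0.066,"y":0.001,"z":0.109,"turn":0},{"x":-0.066,"y":0.001,"z":0.109,"turn":0}]' 0.065 && python3 -m crank '[{"x":0,"y":0,"z":0,"turn":0},{"x":0,"y":0,"z":0,"turn":0},{"x":0,"y":0,"z":0,"turn":0},{"x":0,"y":0,"z":0,"turn":0},{"x":0,"y":0,"z":0,"turn":0},{"x":0,"y":0,"z":0,"turn":0},{"x":0.005,"y":0,"z":-0.02,"turn":0},{"x":0.02,"y":0,"z":-0.04,"turn":0},{"x":0.04,"y":0,"z":-0.06,"turn":0},{"x":0.04,"y":0,"z":-0.06,"turn":0},{"x":0.04,"y":0,"z":-0.06,"turn":0}]' 0 4
python3 - <<'E'
from h import *
im=imaging.read_camera("wrist");s=imaging.read_camera("scene");t=imaging.read_camera("top")
cv2.imwrite("pics/w7.png",np.hstack([im[150:450,170:470],cv2.resize(s[140:260,230:330],(250,300)),cv2.resize(t[220:320,310:410],(250,300))])[:,:,::-1])
E
```

```text
time_s: 11.5
tool_pos: [0.4847, -0.178, 0.0236]
tool_rot: [-179.9, 0.0, 101.9]
force: [0.3, -0.5, -0.3]
grip_width: 0.0648
grasp_force: 0.0
time_s: 12.88
tool_pos: [0.4766, -0.1387, 0.0833]
tool_rot: [-180.0, 0.0, 102.0]
force: [0.3, -0.1, 0.0]
grip_width: 0.0007
grasp_force: 0.0
```

View pics/w7.png

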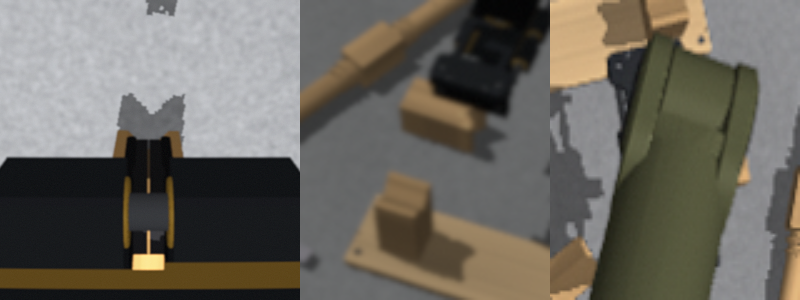

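The post slipped or was missed again and still lies in place; the wrist panel shows its end at about (150,135). That was one picture more than allowed, so from here I work from numbers only. This time I'll confirm the grip before lifting.

```bash
python3 -m crank '[{"x":0,"y":0,"z":0,"turn":0},{"x":0,"y":0,"z":0,"turn":0},{"x":0,"y":0,"z":0,"turn":0},{"x":0,"y":0,"z":0,"turn":0},{"x":0,"y":0,"z":0,"turn":0},{"x":0,"y":0,"z":0,"turn":0},{"x":0,"y":0,"z":0,"turn":0},{"x":0,"y":0,"z":0,"turn":0}]' 0.065
python3 - <<'E'
from h import *
c=imaging.get_calibration("wrist")
im=imaging.read_camera("wrist")
h=cv2.cvtColor(im,cv2.COLOR_RGB2HSV);m=((h[:,:,1]>90)&(h[:,:,2]>60)).astype(np.uint8)
m[:,:260]=0;m[:,380:]=0;m[:200]=0;m[400:]=0
for y in range(260,345,6):
    x=np.where(m[y])[0]
    if len(x): print(y,x.min(),x.max(),len(x))
E
python3 -m crank '[{"x":-0.02,"y":0,"z":0.02,"turn":0},{"x":-0.041,"y":0,"z":0.04,"turn":0},{"x":-0.042,"y":0,"z":0.061,"turn":0},{"x":-0.042,"y":0,"z":0.061,"turn":0}]'
python3 -m crank '[{"x":0,"y":0,"z":0,"turn":0},{"x":0,"y":0,"z":0,"turn":0},{"x":0,"y":0,"z":0,"turn":0},{"x":0,"y":0,"z":0,"turn":0},{"x":0,"y":0,"z":0,"turn":0},{"x":0,"y":0,"z":0,"turn":0}]' 0 12
```

```text
time_s: 14.02
tool_pos: [0.4768, -0.1382, 0.0838]
tool_rot: [180.0, -0.0, 102.0]
force: [-0.3, -0.7, -0.2]
grip_width: 0.0637
grasp_force: 0.0
284 287 348 28
290 286 349 43
296 285 349 57
302 284 350 67
308 282 352 71
314 282 352 71
320 282 352 63
326 282 351 69
332 282 351 60
338 282 351 70
time_s: 14.58
tool_pos: [0.484, -0.1792, 0.0214]
tool_rot: [-179.8, -0.1, 101.9]
force: [-0.2, 0.0, 0.7]
grip_width: 0.0649
grasp_force: 0.0
time_s: 15.32
tool_pos: [0.486, -0.1792, 0.0234]
tool_rot: [179.9, -0.0, 102.0]
force: [-1.3, 2.4, 5.9]
grip_width: 0.041
grasp_force: 12.0
```

Gripped this time (41 mm, 12 N). Now ease the force and swing it up about its foot edge.

```bash
python3 -m crank '[{"x":0,"y":0,"z":0,"turn":0},{"x":-0.002,"y":0,"z":-0.005,"turn":0},{"x":-0.004,"y":0,"z":-0.01,"turn":0},{"x":-0.007,"y":0,"z":-0.015,"turn":0},{"x":-0.01,"y":0,"z":-0.019,"turn":0},{"x":-0.0145,"y":0,"z":-0.024,"turn":0},{"x":-0.019,"y":0,"z":-0.028,"turn":0},{"x":-0.024,"y":0,"z":-0.032,"turn":0}]' 0 6
python3 - <<'E'
from h import *
c=imaging.get_calibration("wrist")
im=imaging.read_camera("wrist");cv2.imwrite("pics/w8.png",im[:,:,::-1])
h=cv2.cvtColor(im,cv2.COLOR_RGB2HSV);m=((h[:,:,1]>90)&(h[:,:,2]>60)).astype(np.uint8)
for y in range(200,420,10):
    x=260+np.where(m[y,260:380])[0]
    if len(x): print(y,x.min(),x.max(),len(x))
E
```

```text
time_s: 16.32
tool_pos: [0.4905, -0.2032, 0.055]
tool_rot: [180.0, -0.0, 102.0]
force: [-0.4, -0.3, -0.8]
grip_width: 0.0412
grasp_force: 6.0
250 279 358 27
260 276 361 56
270 273 364 84
280 270 367 98
290 269 369 81
300 269 368 82
310 269 368 89
320 270 367 78
330 269 367 94
340 270 364 89
380 271 361 91
390 260 360 101
400 260 359 100
410 260 359 100
```

```bash
cat >> h.py <<'E'
def bywidth(c,xl,xr,y,w=.042):
    o,v=ray(c,[(xl,y),(xr,y)]); k=w/np.linalg.norm(v[1]-v[0]); return o+k*v.mean(0)
E
python3 - <<'E'
from h import *
c=imaging.get_calibration("wrist");o=env.get_obs()
im=cv2.imread("pics/w8.png")
h=cv2.cvtColor(im,cv2.COLOR_BGR2HSV);m=((h[:,:,1]>90)&(h[:,:,2]>60))
for y in range(244,345,4):
    r=m[y,240:400]; x=240+np.where(r)[0]
    if len(x)>8: 
        p=bywidth(c,x.min()-.5,x.max()+.5,y); d=R.from_euler("xyz",o["tool_rot"],degrees=True).inv().apply(p-o["tool_pos"]); print(y,x.min(),x.max(),d.round(3),im[y,290],im[y,320],im[y,350])
E
```

```text
252 278 359 [0.013 0.001 0.021] [ 51  87 115] [114 112 112] [ 51  88 117]
256 277 360 [0.013 0.001 0.016] [ 51  87 115] [113 110 109] [ 55  91 121]
260 276 361 [0.013 0.001 0.011] [ 51  85 113] [110 107 106] [ 55  93 120]
264 275 362 [0.013 0.001 0.006] [ 51  83 111] [113 111 109] [ 55  91 121]
268 273 363 [ 0.013  0.001 -0.001] [ 51  85 111] [110 107 106] [ 56  93 121]
272 272 364 [ 0.013  0.001 -0.005] [ 50  84 111] [ 75  92 109] [ 54  89 120]
276 271 365 [ 0.012  0.001 -0.009] [ 51  84 111] [ 50  84 111] [ 53  91 120]
280 270 367 [ 0.013  0.001 -0.015] [ 49  83 111] [ 50  84 112] [ 53  88 117]
284 270 368 [ 0.012  0.001 -0.017] [ 79 137 181] [ 50  83 111] [126 206 247]
288 270 368 [ 0.01   0.001 -0.018] [148 231 252] [ 51  84 111] [157 237 253]
292 269 368 [ 0.009  0.001 -0.02 ] [146 228 251] [ 50  85 111] [160 239 254]
296 269 368 [ 0.008  0.001 -0.02 ] [155 234 253] [ 49  83 110] [158 238 254]
300 269 368 [ 0.006  0.001 -0.021] [159 238 254] [ 50  84 111] [160 238 254]
304 269 368 [ 0.005  0.001 -0.021] [160 240 254] [ 51  85 112] [158 238 254]
308 269 368 [ 0.003  0.001 -0.022] [163 241 254] [ 64 110 148] [161 240 254]
312 270 367 [-0.     0.001 -0.019] [183 248 254] [187 252 255] [126 204 242]
316 270 367 [-0.002  0.001 -0.02 ] [151 233 252] [165 241 254] [146 227 251]
320 270 367 [-0.003  0.001 -0.02 ] [150 232 252] [165 241 254] [144 227 250]
324 270 367 [-0.005  0.001 -0.021] [151 233 252] [165 241 254] [142 227 250]
328 269 367 [-0.006  0.001 -0.023] [150 233 252] [164 241 254] [144 226 250]
332 269 366 [-0.008  0.    -0.022] [149 233 252] [164 241 254] [143 227 250]
336 268 364 [-0.011 -0.    -0.021] [150 232 252] [165 241 254] [141 226 250]
340 270 364 [-0.015  0.    -0.018] [151 234 253] [165 242 255] [145 229 251]
```

At 6 N the post is held stiffly level: its end face is 12.5 mm ahead in tool x and its top face 21 mm above the TCP. Ease to 3 N, rise a little, and see if the foot swings down.

```bash
cat > pose.py <<'E'
from h import *
o=env.get_obs();c=imaging.get_calibration("wrist")
im=imaging.read_camera("wrist")[:,:,::-1].copy()
h=cv2.cvtColor(im,cv2.COLOR_BGR2HSV);m=((h[:,:,1]>90)&(h[:,:,2]>60))
for y in range(200,346,6):
    x=240+np.where(m[y,240:400])[0]
    if len(x)>8:
        p=bywidth(c,x.min()-.5,x.max()+.5,y); d=R.from_euler("xyz",o["tool_rot"],degrees=True).inv().apply(p-o["tool_pos"]); print(y,x.min(),x.max(),d.round(3),im[y,290],im[y,320])
print(o["tool_pos"],o["force"].round(1),o["grip_width"],o["grasp_force"])
E
python3 -m crank '[{"x":0,"y":0,"z":0,"turn":0},{"x":0,"y":0,"z":-0.003,"turn":0},{"x":0,"y":0,"z":-0.008,"turn":0},{"x":0,"y":0,"z":-0.012,"turn":0},{"x":0,"y":0,"z":-0.012,"turn":0},{"x":0,"y":0,"z":-0.012,"turn":0}]' 0 3; python3 pose.py
```

```text
time_s: 17.12
tool_pos: [0.4904, -0.2027, 0.0667]
tool_rot: [180.0, -0.0, 102.0]
force: [-0.2, 0.2, -1.1]
grip_width: 0.0404
grasp_force: 3.0
200 273 364 [0.043 0.001 0.006] [ 79 125 161] [113 111 110]
206 273 365 [0.041 0.001 0.004] [ 76 126 166] [115 112 112]
212 272 365 [0.039 0.001 0.001] [ 74 125 165] [ 75 108 137]
218 272 366 [ 0.037  0.001 -0.002] [ 75 126 166] [ 78 131 173]
224 272 366 [ 0.034  0.001 -0.003] [ 64 107 143] [ 81 138 179]
230 271 366 [ 0.032  0.001 -0.005] [ 64 106 140] [ 83 137 181]
236 271 366 [ 0.03   0.001 -0.006] [ 64 108 141] [ 81 136 178]
242 270 366 [ 0.028  0.001 -0.008] [ 63 105 140] [ 82 138 179]
248 270 366 [ 0.025  0.001 -0.009] [ 63 107 140] [ 83 138 180]
254 270 367 [ 0.024  0.001 -0.012] [ 65 108 141] [ 83 137 180]
260 269 367 [ 0.022  0.001 -0.014] [ 63 107 142] [ 80 135 178]
266 269 367 [ 0.019  0.001 -0.015] [ 63 107 142] [ 81 139 179]
272 269 367 [ 0.017  0.001 -0.016] [ 73 128 166] [ 80 138 179]
278 268 367 [ 0.015  0.    -0.018] [ 75 129 170] [ 80 138 179]
284 268 368 [ 0.013  0.001 -0.02 ] [ 77 131 171] [ 81 138 179]
290 267 370 [ 0.013  0.001 -0.026] [ 85 144 188] [ 82 139 180]
296 270 366 [ 0.006  0.001 -0.015] [130 214 246] [ 82 141 182]
302 272 362 [-0.002  0.    -0.005] [126 204 242] [134 216 247]
308 275 359 [-0.011  0.     0.006] [130 209 244] [133 216 246]
314 277 356 [-0.019 -0.     0.017] [130 211 245] [131 215 246]
320 279 353 [-0.029 -0.001  0.029] [131 211 245] [133 214 246]
[ 0.49044671 -0.20270994  0.06672846] [-0.2  0.2 -1.1] 0.04038249505688191 2.994231248521828
```

The foot has swung down to about 45°, its edge about 5 mm above the bench. Press it down and arc forward to bring it upright.

```bash
python3 -m crank '[{"x":0,"y":0,"z":0.005,"turn":0},{"x":-0.006,"y":0,"z":0.005,"turn":0},{"x":-0.012,"y":0,"z":0.005,"turn":0},{"x":-0.018,"y":0,"z":0.005,"turn":0},{"x":-0.024,"y":0,"z":0.005,"turn":0},{"x":-0.03,"y":0,"z":0.007,"turn":0},{"x":-0.036,"y":0,"z":0.008,"turn":0},{"x":-0.042,"y":0,"z":0.011,"turn":0},{"x":-0.048,"y":0,"z":0.013,"turn":0},{"x":-0.05,"y":0,"z":0.013,"turn":0}]'; python3 pose.py
```

```text
time_s: 18.42
tool_pos: [0.5005, -0.2516, 0.0531]
tool_rot: [-180.0, -0.1, 101.9]
force: [-0.2, 1.5, -0.6]
grip_width: 0.0417
grasp_force: 3.0
200 264 374 [ 0.05   0.001 -0.026] [ 68 116 151] [ 72 117 155]
206 264 374 [ 0.048  0.001 -0.026] [ 69 116 153] [ 71 118 154]
212 264 373 [ 0.045  0.001 -0.025] [ 70 117 154] [ 70 117 154]
218 265 373 [ 0.043  0.001 -0.025] [ 70 117 153] [ 71 117 154]
224 265 373 [ 0.04   0.001 -0.025] [ 70 118 154] [ 83 140 183]
230 265 373 [ 0.038  0.001 -0.026] [ 71 118 155] [114 186 231]
236 265 372 [ 0.036  0.001 -0.025] [ 71 118 156] [114 188 231]
242 265 372 [ 0.033  0.001 -0.026] [ 69 119 154] [110 182 227]
248 265 372 [ 0.031  0.001 -0.027] [ 78 132 172] [ 69 113 149]
254 265 372 [ 0.029  0.001 -0.027] [109 180 227] [ 70 116 152]
260 265 371 [ 0.026  0.001 -0.027] [112 182 227] [ 68 115 150]
266 266 371 [ 0.023  0.001 -0.026] [111 182 228] [ 75 124 164]
272 266 371 [ 0.021  0.001 -0.027] [105 173 220] [114 188 231]
278 266 371 [ 0.019  0.001 -0.027] [ 72 120 156] [114 188 231]
284 266 371 [ 0.017  0.001 -0.028] [ 68 117 155] [113 187 231]
290 265 372 [ 0.015  0.001 -0.031] [ 70 118 156] [114 188 232]
296 265 372 [ 0.013  0.001 -0.032] [ 79 134 174] [211 206 207]
302 265 372 [ 0.011  0.001 -0.033] [110 171 217] [207 202 200]
332 270 284 [-0.498 -0.115  0.855] [119 116 113] [119 116 115]
338 268 288 [-0.344 -0.08   0.556] [106 110 114] [118 115 113]
[ 0.50051782 -0.25161705  0.0530709 ] [-0.2  1.5 -0.6] 0.041683072848221404 2.9956169798970222
```

```bash
python3 - <<'E'
from h import *
o=env.get_obs();c=imaging.get_calibration("wrist")
im=imaging.read_camera("wrist")
h=cv2.cvtColor(im,cv2.COLOR_RGB2HSV);m=((h[:,:,1]>90)&(h[:,:,2]>60))
r=R.from_euler("xyz",o["tool_rot"],degrees=True)
for col in (270,277,284,318,350,358,366):
    y=120+np.where(m[120:345,col])[0]; 
    q=onplane(c,[(col,y.min()),(col,y.max())],.080); print(col,y.min(),y.max(),len(y),r.inv().apply(q-o["tool_pos"]).round(3).tolist())
for row in range(290,345,6): print(row,im[row,255:300:5].tolist())
E
```

```text
270 195 342 127 [[0.052, -0.017, -0.027], [-0.01, -0.019, -0.027]]
277 188 342 131 [[0.055, -0.015, -0.027], [-0.01, -0.016, -0.027]]
284 184 342 133 [[0.056, -0.012, -0.027], [-0.01, -0.014, -0.027]]
318 184 293 110 [[0.056, 0.001, -0.027], [0.012, 0.001, -0.027]]
350 185 303 119 [[0.056, 0.013, -0.027], [0.008, 0.014, -0.027]]
358 188 304 117 [[0.055, 0.016, -0.027], [0.007, 0.017, -0.027]]
366 194 305 112 [[0.052, 0.019, -0.027], [0.007, 0.02, -0.027]]
290 [[13, 15, 16], [38, 38, 39], [134, 105, 68], [175, 135, 78], [176, 135, 79], [176, 136, 82], [150, 114, 69], [157, 121, 72], [235, 191, 118]]
296 [[13, 13, 16], [19, 20, 21], [121, 92, 57], [178, 136, 83], [176, 136, 82], [178, 137, 83], [151, 115, 68], [175, 134, 79], [233, 190, 115]]
302 [[18, 18, 21], [19, 19, 21], [118, 90, 55], [181, 140, 83], [252, 225, 141], [235, 189, 113], [217, 170, 102], [218, 173, 111], [208, 200, 193]]
308 [[17, 17, 19], [20, 21, 21], [13, 14, 17], [86, 87, 91], [114, 116, 121], [115, 118, 122], [117, 118, 123], [114, 116, 117], [195, 197, 202]]
314 [[17, 18, 19], [16, 16, 17], [14, 15, 15], [81, 82, 85], [114, 116, 119], [115, 117, 120], [116, 117, 119], [115, 117, 119], [204, 206, 209]]
320 [[19, 20, 21], [15, 16, 16], [15, 15, 14], [77, 79, 81], [112, 113, 116], [109, 109, 112], [110, 113, 117], [137, 138, 142], [202, 205, 208]]
326 [[19, 19, 19], [17, 18, 19], [18, 18, 17], [81, 72, 63], [115, 116, 118], [112, 114, 117], [111, 114, 117], [112, 114, 116], [110, 112, 115]]
332 [[20, 21, 21], [21, 19, 21], [15, 18, 18], [97, 73, 46], [142, 108, 64], [141, 107, 63], [128, 109, 87], [113, 114, 118], [116, 118, 120]]
338 [[21, 21, 22], [19, 19, 19], [15, 17, 17], [137, 103, 62], [140, 106, 63], [140, 106, 64], [143, 109, 65], [116, 109, 105], [112, 113, 117]]
344 [[43, 42, 46], [42, 43, 45], [40, 41, 44], [47, 46, 48], [48, 47, 48], [46, 46, 47], [47, 47, 48], [46, 48, 51], [46, 46, 50]]
```

The post is upright: its top is flat at about 80 mm, spanning tool x +7 to +49 mm, so the pads hold only its edge. Open, centre on it and grip again.

```bash
python3 -m crank '[{"x":0,"y":0,"z":0,"turn":0},{"x":0,"y":0,"z":0,"turn":0},{"x":0,"y":0,"z":0,"turn":0},{"x":0,"y":0,"z":0,"turn":0},{"x":0.01,"y":0,"z":0,"turn":0},{"x":0.02,"y":0,"z":0,"turn":0},{"x":0.028,"y":0,"z":-0.001,"turn":0},{"x":0.028,"y":0,"z":-0.001,"turn":0}]' 0.065 12;  python3 -m crank '[{"x":0,"y":0,"z":0,"turn":0},{"x":0,"y":0,"z":0,"turn":0},{"x":0,"y":0,"z":0,"turn":0},{"x":0,"y":0,"z":0,"turn":0},{"x":0,"y":0,"z":0,"turn":0},{"x":0,"y":0,"z":0,"turn":0}]' 0 15
python3 - <<'E'
from h import *
o=env.get_obs();c=imaging.get_calibration("wrist")
im=imaging.read_camera("wrist")
h=cv2.cvtColor(im,cv2.COLOR_RGB2HSV);m=((h[:,:,1]>90)&(h[:,:,2]>60))
r=R.from_euler("xyz",o["tool_rot"],degrees=True)
for row in range(200,345,8):
    x=240+np.where(m[row,240:400])[0]
    if len(x)>8: p=bywidth(c,x.min()-.5,x.max()+.5,row);print(row,x.min(),x.max(),r.inv().apply(p-o["tool_pos"]).round(3),im[row,285])
# cradle in a fresh top view
t=imaging.read_camera("top");cv2.imwrite("pics/t9.png",t[:,:,::-1])
s=imaging.read_camera("scene");cv2.imwrite("pics/s9.png",s[:,:,::-1])
for n,I,C,box in(("top",t,imaging.get_calibration("top"),(270,310,220,260)),("scene",s,imaging.get_calibration("scene"),(325,370,240,275))):
    x0,x1,y0,y1=box;H=cv2.cvtColor(I,cv2.COLOR_RGB2HSV)
    k=((H[:,:,1]>110)&(H[:,:,2]<(130 if n=="top" else 90))).astype(np.uint8);K=np.zeros_like(k);K[y0:y1,x0:x1]=k[y0:y1,x0:x1]
    nn,l,st,ce=cv2.connectedComponentsWithStats(K);i=1+np.argmax(st[1:,4])
    ct=max(cv2.findContours((l==i).astype(np.uint8),0,2)[0],key=cv2.contourArea)[:,0]
    q=onplane(C,ct,.012);rr=cv2.minAreaRect((q[:,:2]*1000).astype(np.float32));print(n,st[i],onplane(C,ce[i],.012),rr)
E
```

```text
time_s: 19.52
tool_pos: [0.4952, -0.2231, 0.0549]
tool_rot: [180.0, -0.0, 102.1]
force: [1.4, -0.4, -1.0]
grip_width: 0.0649
grasp_force: 0.0
time_s: 20.27
tool_pos: [0.495, -0.2245, 0.0547]
tool_rot: [-180.0, 0.0, 102.0]
force: [-0.7, -0.2, -0.1]
grip_width: 0.0415
grasp_force: 15.0
232 282 353 [0.015 0.    0.053] [131  97  57]
240 280 355 [0.015 0.    0.039] [131  99  58]
248 277 357 [0.015 0.    0.025] [133 100  60]
256 275 360 [0.015 0.    0.012] [134 101  62]
264 273 363 [ 0.015  0.001 -0.   ] [133 100  60]
272 270 365 [ 0.015  0.    -0.011] [137 104  61]
280 268 368 [ 0.015  0.001 -0.02 ] [120  91  54]
288 267 369 [ 0.013  0.001 -0.024] [223 176 107]
296 266 371 [ 0.012  0.001 -0.029] [227 180 110]
304 267 370 [ 0.008  0.001 -0.027] [227 179 108]
312 267 370 [ 0.004  0.001 -0.028] [229 182 111]
320 267 370 [ 0.001  0.001 -0.029] [231 186 113]
328 268 369 [-0.003  0.001 -0.027] [236 192 117]
336 267 369 [-0.006  0.001 -0.03 ] [236 194 118]
top [279 230  20  20 284] [[0.58814397 0.03469023 0.012     ]] ((588.1963500976562, 34.67091751098633), (47.76988983154297, 47.6890869140625), 13.310219764709473)
scene [334 249  23  20 307] [[0.58700516 0.0325802  0.012     ]] ((586.9463500976562, 32.52630615234375), (45.67824172973633, 45.9744873046875), 13.285628318786621)
```

Regripped well: the front face is vertical at tool x +15 mm, so the post's centre is at −6 mm. Next get the cradle pose from the board's outline in both views.

```bash
python3 - <<'E'
from h import *
for n,seed in(("top",(310,236)),("scene",(310,252))):
    I=cv2.imread(f"pics/{n}0.png");C=imaging.get_calibration(n);H=cv2.cvtColor(I,cv2.COLOR_BGR2HSV)
    k=((H[:,:,1]>55)).astype(np.uint8)
    nn,l,st,ce=cv2.connectedComponentsWithStats(k);i=l[seed[1],seed[0]];print(st[i])
    ct=max(cv2.findContours((l==i).astype(np.uint8),0,2)[0],key=cv2.contourArea)[:,0]
    ap=cv2.approxPolyDP(ct,4,True)[:,0];print(n,ap.tolist());q=onplane(C,ap,.012);print(q[:,:2].round(4).tolist())
E
```

```text
[ 268  209  107   49 3054]
top [[368, 210], [270, 228], [273, 255], [373, 237]]
[[0.6767, -0.1905], [0.6191, 0.0871], [0.5422, 0.0761], [0.5986, -0.2047]]
[ 248  209  121   72 3849]
scene [[248, 241], [356, 280], [368, 256], [366, 250], [284, 225], [281, 213], [269, 209]]
[[0.6755, -0.1936], [0.6228, 0.0862], [0.5496, 0.0766], [0.5375, 0.0638], [0.5874, -0.1463], [0.5613, -0.1737], [0.568, -0.2065]]
```

```bash
python3 -c "
from h import *
print(rel([.5865,.040,.085],101.5))"
```

```text
(array([ 0.2396,  0.1443, -0.0303]), np.float64(0.008))
```

```bash
python3 -m crank '[{"x":0,"y":0,"z":-0.03,"turn":0},{"x":0,"y":0,"z":-0.07,"turn":0},{"x":0.03,"y":0.01,"z":-0.1,"turn":0},{"x":0.07,"y":0.035,"z":-0.11,"turn":0},{"x":0.115,"y":0.065,"z":-0.11,"turn":0},{"x":0.16,"y":0.095,"z":-0.11,"turn":0},{"x":0.205,"y":0.125,"z":-0.11,"turn":0.008},{"x":0.2396,"y":0.1443,"z":-0.1,"turn":0.008},{"x":0.2396,"y":0.1443,"z":-0.06,"turn":0.008},{"x":0.2396,"y":0.1443,"z":-0.03,"turn":0.008},{"x":0.2396,"y":0.1443,"z":-0.03,"turn":0.008},{"x":0.2396,"y":0.1443,"z":-0.03,"turn":0.008}]'
cat > mark.py <<'E'
from h import *
o=env.get_obs();c=imaging.get_calibration("wrist");I=imaging.read_camera("wrist");cv2.imwrite("pics/w10.png",I[:,:,::-1])
r=R.from_euler("xyz",o["tool_rot"],degrees=True);H=cv2.cvtColor(I,cv2.COLOR_RGB2HSV)
tool=lambda px,z:r.inv().apply(onplane(c,px,z)-o["tool_pos"])[:,:2].round(4)
print(o["tool_pos"],o["tool_rot"])
for row in range(150,300,6): print(row,[tuple(int(v) for v in I[row,x]) for x in (230,250,262,275,290,318,345,360,375,390)])
E
python3 mark.py
```

```text
time_s: 21.92
tool_pos: [0.5873, 0.04, 0.0859]
tool_rot: [179.9, -0.0, 101.5]
force: [0.8, -0.0, -0.5]
grip_width: 0.0418
grasp_force: 15.0
[0.58726342 0.03997225 0.0859136 ] [ 1.79910891e+02 -2.31751760e-03  1.01500760e+02]
150 [(180, 184, 187), (179, 181, 186), (187, 189, 193), (187, 189, 194), (102, 103, 106), (108, 109, 112), (100, 102, 104), (106, 106, 109), (99, 100, 102), (180, 181, 185)]
156 [(182, 185, 188), (190, 192, 196), (179, 182, 186), (186, 190, 191), (102, 102, 105), (100, 102, 104), (101, 104, 105), (106, 107, 110), (102, 103, 105), (189, 191, 195)]
162 [(174, 176, 181), (192, 194, 198), (188, 189, 193), (190, 191, 195), (176, 178, 183), (103, 106, 107), (102, 103, 105), (107, 107, 111), (172, 174, 178), (183, 185, 189)]
168 [(178, 179, 183), (187, 190, 194), (138, 140, 142), (106, 108, 110), (99, 99, 102), (104, 106, 107), (102, 103, 105), (110, 111, 113), (99, 100, 102), (182, 184, 188)]
174 [(192, 195, 199), (190, 192, 194), (103, 104, 106), (102, 104, 107), (101, 103, 105), (108, 110, 113), (100, 102, 104), (108, 106, 104), (108, 105, 103), (186, 188, 192)]
180 
[... 2664 characters left out ...]
(253, 239, 177), (191, 194, 197)]
276 [(185, 187, 191), (181, 182, 188), (252, 236, 170), (117, 88, 51), (120, 90, 52), (219, 173, 102), (122, 92, 54), (127, 96, 57), (253, 238, 176), (185, 187, 191)]
282 [(178, 180, 183), (175, 177, 181), (252, 236, 172), (121, 92, 54), (178, 137, 81), (218, 173, 103), (153, 115, 68), (121, 92, 55), (253, 239, 175), (185, 187, 191)]
288 [(184, 187, 190), (10, 10, 11), (254, 226, 155), (154, 118, 69), (208, 165, 97), (220, 174, 105), (235, 192, 117), (153, 116, 69), (255, 231, 156), (155, 158, 160)]
294 [(187, 190, 194), (13, 12, 13), (18, 17, 18), (249, 219, 135), (210, 166, 97), (219, 173, 103), (236, 195, 119), (247, 216, 135), (14, 14, 17), (22, 22, 25)]
```

```bash
cat > mk2.py <<'E'
from h import *
o=env.get_obs();c=imaging.get_calibration("wrist");I=imaging.read_camera("wrist");g=I.astype(int)
r=R.from_euler("xyz",o["tool_rot"],degrees=True)
tool=lambda px,z:r.inv().apply(onplane(c,px,z)-o["tool_pos"])[:,:2].round(4)
dark=(g.sum(2)<150)&(g[:,:,0]>g[:,:,2]*1.8)
tops=[(x,np.where(dark[190:250,x])[0].min()+190) for x in range(295,345,12) if dark[190:250,x].any()]
print("mark front edge",tool(tops,.012).tolist())
rows=[y for y in range(200,245) if dark[y,270:370].sum()>50]
e=np.array([(270+np.where(dark[y,270:370])[0].min(),270+np.where(dark[y,270:370])[0].max()+1,y) for y in rows]);print(e.tolist())
if len(e): print("mark sides",tool(np.c_[e[:,0],e[:,2]],.012).mean(0),tool(np.c_[e[:,1],e[:,2]],.012).mean(0))
sat=(g[:,:,0]-g[:,:,2])>45
L,Rr=[],[]
for y in range(205,280,5):
    x=np.where(sat[y,225:410])[0]+225;L.append((x.min(),y));Rr.append((x.max()+1,y))
for q,n in((L,"L"),(Rr,"R")):
    t=tool(q,.012);print(n,np.median(t[:,1]),"slope deg",np.degrees(np.polyfit(t[:,0],t[:,1],1)[0]))
f=[]
for row in range(262,274,2):
    x=265+np.where(sat[row,265:375]&(g[row,265:375,0]<150))[0]; f.append(r.inv().apply(bywidth(c,x.min()-.5,x.max()+.5,row)-o["tool_pos"]))
print("post front",np.mean(f,0))
E
python3 mk2.py
```

```text
mark front edge [[0.0172, -0.014], [0.0172, -0.0064], [0.0172, 0.0012], [0.0179, 0.0087], [0.0179, 0.0163]]
[[286, 357, 220], [286, 357, 221], [288, 357, 222], [288, 357, 223], [287, 357, 224], [287, 357, 225], [287, 357, 226], [287, 357, 227], [287, 357, 228], [288, 357, 229]]
mark sides [ 0.01429 -0.01902] [0.01429 0.02525]
L -0.0409 slope deg -1.4441793504006655
R 0.0437 slope deg -1.3811024608418998
post front [ 0.01429134  0.00052478 -0.00265524]
```

Post and mark agree within 1 mm in the wrist view. The yaw still needs a better estimate, so fit the board's long edges.

```bash
python3 - <<'E'
from h import *
from scipy.ndimage import map_coordinates
for n,sgn in(("top",1),("scene",1)):
    I=cv2.imread(f"pics/{n}0.png").astype(float);C=imaging.get_calibration(n);S=I[:,:,2]-I[:,:,0]
    P=np.array
    segs={"top":[((275,227.2),(345,214.2)),((280,253.5),(365,238.5))],"scene":[((255,243.5),(350,277.5))]}[n]
    for a,b in segs:
        a=P(a);b=P(b);d=(b-a)/np.linalg.norm(b-a);nn=P([-d[1],d[0]]);pts=[]
        for t in np.linspace(0,1,60):
            s=np.linspace(-5,5,101);q=(a+t*(b-a))[:,None]+nn[:,None]*s
            v=map_coordinates(S,[q[1],q[0]],order=1);g=np.abs(np.gradient(v));w=g**2;pts.append(q[:,0]+ (nn*( (w*s).sum()/w.sum()+5)))
        W=onplane(C,pts,.012)[:,:2];vx,vy,_,_=cv2.fitLine(W.astype(np.float32),cv2.DIST_HUBER,0,1e-4,1e-4).ravel();print(n,np.degrees(np.arctan2(vy,vx))%180)
E
```

```text
top 102.55027
top 102.666245
scene 102.53155
```

Three fits agree on a cradle yaw of 102.6°. Turn 1.1°, lower and release.

```bash
python3 -m crank '[{"x":-0.0008,"y":0.0,"z":0.005,"turn":-0.019},{"x":-0.0008,"y":0.0,"z":0.01,"turn":-0.019},{"x":-0.0008,"y":0.0,"z":0.015,"turn":-0.019},{"x":-0.0008,"y":0.0,"z":0.018,"turn":-0.019},{"x":-0.0008,"y":0.0,"z":0.0195,"turn":-0.019},{"x":-0.0008,"y":0.0,"z":0.0195,"turn":-0.019}]'; python3 mk2.py
```

```text
time_s: 22.78
tool_pos: [0.5863, 0.0392, 0.0666]
tool_rot: [-180.0, -0.0, 102.6]
force: [-4.2, 0.3, 9.1]
grip_width: 0.0416
grasp_force: 15.0
mark front edge [[0.0179, -0.0129], [0.0179, -0.0059], [0.0179, 0.0011], [0.0179, 0.0082], [0.0179, 0.0152]]
[[284, 363, 227], [286, 363, 228], [286, 363, 229]]
mark sides [ 0.0173 -0.0186] [0.0173 0.0269]
L -0.0391 slope deg -0.3989053096960899
R 0.0454 slope deg -0.2510269378880682
post front [ 0.01441263  0.00055254 -0.00299864]
```

```bash
python3 -m crank '[{"x":0,"y":0,"z":-0.003,"turn":0},{"x":0,"y":0.002,"z":-0.004,"turn":0},{"x":0,"y":0.002,"z":-0.004,"turn":0},{"x":0,"y":0.002,"z":-0.002,"turn":0},{"x":0,"y":0.002,"z":-0.0005,"turn":0},{"x":0,"y":0.002,"z":-0.0005,"turn":0}]'; python3 mk2.py
```

```text
time_s: 23.58
tool_pos: [0.5886, 0.0397, 0.0666]
tool_rot: [180.0, -0.0, 102.6]
force: [-2.9, 0.2, 5.7]
grip_width: 0.042
grasp_force: 15.0
mark front edge [[0.0179, -0.0129], [0.0179, -0.0059], [0.0179, 0.0011], [0.0179, 0.0082], [0.0179, 0.0152]]
[[285, 360, 227], [286, 360, 228], [289, 360, 229]]
mark sides [ 0.0173 -0.0178] [0.0173     0.02516667]
L -0.0414 slope deg -0.3178774452548097
R 0.0431 slope deg -0.332486845151806
post front [ 0.01429514  0.00051502 -0.00266413]
```

Aligned within about 1 mm. Release, back off, and measure the baluster from the first pictures.

```bash
python3 -m crank '[{"x":0,"y":0,"z":0,"turn":0},{"x":0,"y":0,"z":0,"turn":0},{"x":0,"y":0,"z":0,"turn":0},{"x":0,"y":0,"z":0,"turn":0},{"x":0,"y":0,"z":0,"turn":0},{"x":0,"y":0,"z":-0.02,"turn":0},{"x":0,"y":0,"z":-0.06,"turn":0},{"x":0,"y":0,"z":-0.1,"turn":0},{"x":0,"y":0,"z":-0.12,"turn":0}]' 0.07
python3 - <<'E'
from h import *
E=[]
for n,seed in(("top",(414,287)),("scene",(260,159))):
    I=cv2.imread(f"pics/{n}0.png");C=imaging.get_calibration(n);H=cv2.cvtColor(I,cv2.COLOR_BGR2HSV)
    k=((H[:,:,1]>70)&(H[:,:,2]>70)).astype(np.uint8);nn,l,st,ce=cv2.connectedComponentsWithStats(k);i=l[seed[1],seed[0]];print(n,st[i],ce[i])
    ys,xs=np.where(l==i);p=np.c_[xs,ys].astype(float);q=onplane(C,p,.018)[:,:2];c=q.mean(0);u=np.linalg.svd(q-c,full_matrices=False)[2][0]
    s=(q-c)@u;print(c,np.degrees(np.arctan2(u[1],u[0]))%180,s.min(),s.max(),"mid",c+u*(s.min()+s.max())/2)
    w=(q-c)@[-u[1],u[0]];
    ss=np.arange(-.05,.05,.004);print([round(float(np.ptp(w[abs(s-(s.min()+s.max())/2-a)<.002])*1000)) for a in ss])
o=env.get_obs();print(o["tool_pos"],o["force"])
E
```

```text
time_s: 24.75
tool_pos: [0.5902, 0.0395, 0.1902]
tool_rot: [179.7, 0.0, 102.6]
force: [-0.3, 1.3, -0.2]
grip_width: 0.0697
grasp_force: 0.0
top [ 398  240   29   96 1003] [412.58025922 287.45064806]
[ 0.45730338 -0.31501177] 167.5151874182892 -0.13845987921976327 0.13339270737992423 mid [ 0.45977705 -0.31555949]
[26, 24, 26, 32, 26, 32, 32, 35, 35, 38, 38, 40, 40, 38, 35, 41, 38, 35, 40, 40, 32, 23, 29, 29, 25]
scene [219 132  79  61 876] [257.51484018 160.84474886]
[ 0.45722541 -0.32203467] 167.94635105642314 -0.14071404825714642 0.1354779244229895 mid [ 0.45466507 -0.32148795]
[27, 27, 29, 29, 38, 36, 36, 38, 36, 36, 36, 36, 37, 35, 38, 38, 37, 37, 35, 31, 31, 29, 29, 29, 24]
[0.59017181 0.0395186  0.19018493] [-0.34977451  1.27405965 -0.18268097]
```

```bash
python3 -c "
from h import *
print(rel([.496,-.3265,.16],167.8))"
```

```text
(array([-0.3367, -0.1718,  0.0293]), np.float64(-1.138))
```

```bash
python3 -m crank '[{"x":-0.02,"y":-0.01,"z":0,"turn":-0.08},{"x":-0.06,"y":-0.031,"z":0,"turn":-0.22},{"x":-0.105,"y":-0.054,"z":0,"turn":-0.37},{"x":-0.15,"y":-0.077,"z":0,"turn":-0.52},{"x":-0.195,"y":-0.1,"z":0,"turn":-0.67},{"x":-0.24,"y":-0.122,"z":0,"turn":-0.82},{"x":-0.285,"y":-0.145,"z":0.01,"turn":-0.97},{"x":-0.32,"y":-0.163,"z":0.02,"turn":-1.1},{"x":-0.337,"y":-0.172,"z":0.029,"turn":-1.138},{"x":-0.337,"y":-0.172,"z":0.029,"turn":-1.138},{"x":-0.337,"y":-0.172,"z":0.029,"turn":-1.138}]'
cat > bal.py <<'E'
from h import *
o=env.get_obs();c=imaging.get_calibration("wrist");I=imaging.read_camera("wrist");g=I.astype(int);cv2.imwrite("pics/wb.png",I[:,:,::-1])
r=R.from_euler("xyz",o["tool_rot"],degrees=True)
m=(g[:,:,0]-g[:,:,2])>35
for y in range(0,305,8):
    x=np.where(m[y,200:440])[0]+200
    if len(x)>5:
        a=r.inv().apply(onplane(c,[(x.min(),y),(x.max()+1,y)],.036)-o["tool_pos"]);b=r.inv().apply(onplane(c,[(x.min(),y),(x.max()+1,y)],.018)-o["tool_pos"])
        print(y,x.min(),x.max(),"z36",(a[1,1]-a[0,1]).round(4),a[:,:2].mean(0).round(4),"z18",(b[1,1]-b[0,1]).round(4),b[:,:2].mean(0).round(4))
print(o["tool_pos"],o["tool_rot"])
E
python3 bal.py
```

```text
time_s: 26.12
tool_pos: [0.4953, -0.3257, 0.1578]
tool_rot: [180.0, 0.1, 167.8]
force: [-0.2, 0.0, -0.8]
grip_width: 0.07
grasp_force: 0.0
0 304 340 z36 0.0242 [0.153  0.0035] z18 0.0256 [0.1574 0.0037]
8 304 340 z36 0.0243 [0.1483 0.0035] z18 0.0257 [0.1524 0.0037]
16 304 340 z36 0.0244 [0.1434 0.0035] z18 0.0259 [0.1472 0.0037]
24 304 339 z36 0.0238 [0.1386 0.0032] z18 0.0253 [0.1421 0.0034]
32 304 339 z36 0.024 [0.1337 0.0032] z18 0.0254 [0.1369 0.0034]
40 304 339 z36 0.0241 [0.1287 0.0032] z18 0.0255 [0.1317 0.0034]
48 304 339 z36 0.0242 [0.1237 0.0032] z18 0.0256 [0.1264 0.0034]
56 304 339 z36 0.0243 [0.1187 0.0033] z18 0.0257 [0.1211 0.0034]
64 304 339 z36 0.0244 [0.1137 0.0033] z18 0.0258 [0.1157 0.0034]
72 304 339 z36 0.0245 [0.1085 0.0033] z18 0.026 [0.1103 0.0035]
80 304 339 z36 0.0246 [0.1034 0.0033] z18 0.0261 [0.1048 0.0035]
88 304 338 z36 0.024 [0.0982 0.003 ] z18 0.0255 [0.0993 0.0031]
96 304 338 z36 0.0242 [0.093 0.003] z18 0.0256 [0.0938 0.0031]
104 303 339 z36 0.0257 [0.0877 0.003 ] z18 0.0272 [0.0882 0.0032]
112 304 338 z36 0.0244 [0.0823 0.003 ] z18 0.0259 [0.0825
[... 1013 characters left out ...]
z36 0.0289 [-0.0108  0.0029] z18 0.0306 [-0.0162  0.0031]
248 305 335 z36 0.0237 [-0.0172  0.0026] z18 0.0251 [-0.023   0.0027]
256 305 335 z36 0.0238 [-0.0237  0.0026] z18 0.0252 [-0.0298  0.0027]
264 305 335 z36 0.024 [-0.0302  0.0026] z18 0.0254 [-0.0368  0.0027]
272 305 335 z36 0.0241 [-0.0368  0.0026] z18 0.0256 [-0.0438  0.0027]
280 305 335 z36 0.0243 [-0.0435  0.0026] z18 0.0257 [-0.0509  0.0027]
288 305 335 z36 0.0244 [-0.0503  0.0026] z18 0.0259 [-0.0581  0.0028]
296 305 335 z36 0.0246 [-0.0572  0.0026] z18 0.026 [-0.0653  0.0028]
304 305 334 z36 0.0239 [-0.0641  0.0023] z18 0.0254 [-0.0727  0.0024]
[ 0.49532434 -0.32566855  0.15778475] [1.79952214e+02 8.03395947e-02 1.67841268e+02]
```

The block is measured: centre at tool (0.033, 0.003), 36 mm wide, and the axis is within 0.3°. Descend and grip it.

```bash
python3 -m crank '[{"x":0.02,"y":0.003,"z":0.01,"turn":0.005},{"x":0.033,"y":0.003,"z":0.04,"turn":0.005},{"x":0.033,"y":0.003,"z":0.08,"turn":0.005},{"x":0.033,"y":0.003,"z":0.115,"turn":0.005},{"x":0.033,"y":0.003,"z":0.13,"turn":0.005},{"x":0.033,"y":0.003,"z":0.1355,"turn":0.005},{"x":0.033,"y":0.003,"z":0.1355,"turn":0.005}]'; python3 -m crank '[{"x":0,"y":0,"z":0,"turn":0},{"x":0,"y":0,"z":0,"turn":0},{"x":0,"y":0,"z":0,"turn":0},{"x":0,"y":0,"z":0,"turn":0},{"x":0,"y":0,"z":0,"turn":0},{"x":0,"y":0,"z":0,"turn":0},{"x":0,"y":0,"z":0,"turn":0}]' 0 20; python3 - <<'E'
from h import *
c=np.array([np.cos(np.radians(102.6)),np.sin(np.radians(102.6)),0]);m=np.array([.5877,.034,0])
seat=m-.095*c;print(seat,rel([seat[0],seat[1],.18],102.6))
E
```

```text
time_s: 27.05
tool_pos: [0.4636, -0.317, 0.0221]
tool_rot: [-180.0, 0.1, 167.5]
force: [0.5, -0.1, 1.2]
grip_width: 0.0702
grasp_force: 0.0
time_s: 27.92
tool_pos: [0.4627, -0.3169, 0.0212]
tool_rot: [180.0, -0.0, 167.5]
force: [-0.1, -0.5, -0.8]
grip_width: 0.0079
grasp_force: 0.0
[ 0.60842361 -0.05871209  0.        ] (array([-0.0865,  0.2836, -0.1588]), np.float64(1.133))
```

The fingers closed to 8 mm, so something slipped. Reopen, rise and measure again.

```bash
python3 bal.py | awk 'NR%2==0'; python3 -m crank '[{"x":0,"y":0,"z":0,"turn":0},{"x":0,"y":0,"z":-0.04,"turn":0},{"x":-0.02,"y":0,"z":-0.09,"turn":0},{"x":-0.035,"y":0,"z":-0.13,"turn":0},{"x":-0.035,"y":0,"z":-0.135,"turn":0},{"x":-0.035,"y":0,"z":-0.135,"turn":0},{"x":-0.035,"y":0,"z":-0.135,"turn":0},{"x":-0.035,"y":0,"z":-0.135,"turn":0}]' 0.08; echo; python3 bal.py| awk 'NR%2==0'
```

```text
8 287 351 z36 0.0234 [0.1172 0.001 ] z18 0.026 [0.1213 0.0011]
24 287 351 z36 0.0236 [0.1119 0.0011] z18 0.0262 [0.1154 0.0011]
40 287 350 z36 0.0235 [0.1065 0.0009] z18 0.026 [0.1094 0.0009]
56 288 350 z36 0.0233 [0.101  0.0011] z18 0.0258 [0.1033 0.0011]
72 288 350 z36 0.0235 [0.0954 0.0011] z18 0.0261 [0.0971 0.0011]
88 288 350 z36 0.0237 [0.0897 0.0011] z18 0.0263 [0.0908 0.0012]
104 288 349 z36 0.0236 [0.0839 0.0009] z18 0.0261 [0.0844 0.001 ]
120 289 349 z36 0.0234 [0.0781 0.0011] z18 0.026 [0.0779 0.0012]
136 289 349 z36 0.0237 [0.0721 0.0011] z18 0.0262 [0.0713 0.0012]
152 289 348 z36 0.0235 [0.0659 0.0009] z18 0.0261 [0.0645 0.001 ]
168 290 348 z36 0.0234 [0.0597 0.0011] z18 0.0259 [0.0576 0.0012]
184 285 353 z36 0.0276 [0.0534 0.0011] z18 0.0306 [0.0505 0.0012]
200 285 353 z36 0.0279 [0.0468 0.0012] z18 0.031 [0.0433 0.0012]
216 289 348 z36 0.0246 [0.0402 0.001 ] z18 0.0272 [0.0359 0.001 ]
232 280 358 z36 0.0327 [0.0334 0.0012] z18 0.0363 [0.0284 0.0012]
248 277 361 z36 0.0356 [0.0265 0.0012] z18 0.0395 [0.0207 0.0013]
264 278 360 z36 0.0352 [0.0193 0.0012] z18 0.039 [0.012
[... 1022 characters left out ...]
168 293 343 z36 0.0365 [0.0438 0.001 ] z18 0.0387 [0.0416 0.001 ]
184 294 343 z36 0.0362 [0.0323 0.0013] z18 0.0384 [0.0294 0.0014]
200 294 343 z36 0.0366 [0.0205 0.0014] z18 0.0388 [0.017  0.0014]
216 294 342 z36 0.0362 [0.0085 0.001 ] z18 0.0384 [0.0043 0.001 ]
232 300 336 z36 0.0277 [-0.0037  0.001 ] z18 0.0293 [-0.0087  0.001 ]
248 303 334 z36 0.0242 [-0.0163  0.0014] z18 0.0257 [-0.0221  0.0015]
264 303 333 z36 0.0237 [-0.0292  0.001 ] z18 0.0252 [-0.0357  0.0011]
280 303 333 z36 0.024 [-0.0423  0.001 ] z18 0.0255 [-0.0496  0.0011]
296 303 333 z36 0.0243 [-0.0558  0.001 ] z18 0.0258 [-0.0639  0.0011]
[ 0.4958559  -0.32402817  0.15489531] [ 1.79966017e+02 -1.31606197e-01  1.67504474e+02]
```

The baluster is still where it was, so the fingers never bore on it. Go down again in stages, watching the opening.

```bash
python3 -m crank '[{"x":0.02,"y":0.001,"z":0.01,"turn":0},{"x":0.033,"y":0.001,"z":0.04,"turn":0},{"x":0.033,"y":0.001,"z":0.08,"turn":0},{"x":0.033,"y":0.001,"z":0.115,"turn":0},{"x":0.033,"y":0.001,"z":0.13,"turn":0},{"x":0.033,"y":0.001,"z":0.131,"turn":0},{"x":0.033,"y":0.001,"z":0.131,"turn":0}]' 0.06; python3 -m crank '[{"x":0,"y":0,"z":0,"turn":0},{"x":0,"y":0,"z":0,"turn":0},{"x":0,"y":0,"z":0,"turn":0},{"x":0,"y":0,"z":0,"turn":0}]' 0.03 20; python3 -m crank '[{"x":0,"y":0,"z":0,"turn":0}]'
```

```text
time_s: 29.9
tool_pos: [0.4657, -0.317, 0.0265]
tool_rot: [-180.0, 0.1, 167.5]
force: [0.1, -0.2, 0.3]
grip_width: 0.0601
grasp_force: 0.0
time_s: 30.4
tool_pos: [0.4649, -0.3163, 0.0254]
tool_rot: [180.0, 0.0, 167.5]
force: [0.2, -0.8, -0.2]
grip_width: 0.0321
grasp_force: 0.0
time_s: 30.52
tool_pos: [0.4649, -0.3163, 0.0253]
tool_rot: [180.0, 0.0, 167.5]
force: [0.7, 0.1, -0.3]
grip_width: 0.0304
grasp_force: 0.0
```

The opening passed 36 mm with no contact. Check numerically in the wrist image where fingers and block sit.

```bash
python3 - <<'E'
from h import *
o=env.get_obs();c=imaging.get_calibration("wrist");I=imaging.read_camera("wrist");cv2.imwrite("pics/wc.png",I[:,:,::-1])
r=R.from_euler("xyz",o["tool_rot"],degrees=True);rc=R.from_euler("xyz",c["attitude"],degrees=True);K=c["camera_matrix"]
def pr(t):
    w=o["tool_pos"]+r.apply(t);v=rc.inv().apply(w-c["position"]);u=np.array([v[0],-v[1]])/-v[2];u=u*(1+c["k1"]*(u@u));return (K[:2,:2]@u+K[:2,2]).round(0)
for t in [(0,0,0),(0,0,.019),(0,0,-.011),(.0,.018,-.011),(.03,.018,-.011),(-.03,.018,-.011),(-.03,0,-.011)]: print(t,pr(t))
for y in range(230,480,10):
    s="".join("W" if int(p[0])-int(p[2])>35 else ("b" if p.max()<60 else ".") for p in I[y,200:440:4]);print(y,s)
E
```

```text
(0, 0, 0) [317. 292.]
(0, 0, 0.019) [317. 277.]
(0, 0, -0.011) [317. 302.]
(0.0, 0.018, -0.011) [357. 302.]
(0.03, 0.018, -0.011) [359. 237.]
(-0.03, 0.018, -0.011) [355. 360.]
(-0.03, 0, -0.011) [317. 360.]
230 ....................WWWWWWWWWWWWWWWWWWWW....................
240 ...................WWWWWWWWWWWWWWWWWWWWW....................
250 ...................WWWWWWWWWWWWWWWWWWWWW....................
260 ...................WWWWWWWWWWWWWWWWWWWWW....................
270 ....................WWWWWWWWWWWWWWWWWWWW....................
280 ....................WWWWWWWWWWWWWWWWWWWW....................
290 ................bb.bbWWWWWWWWWWWWWWWWWWbbbbbb...............
300 ...............bbbbbbWWWWWWWWWWWWWWWWWWbbbbbb...............
310 bbbbbbbb......bbbbbbbWWWWWWWWWWWWWWWWWWbbbbbbb......bbbbbbbb
320 bbbbbbbbb...bbbbbbbbbWWWWWWWWWWWWWWWWWWbbbbbbbbb....bbbbbbbb
330 bbbbbbWWW.bbbbbbbbbbbWWWWWWWWWWWWWWWWWWbbbbbbbbbbb.WWWbbbbbb
340 bbbbbWWWWbbbbbbbbbbbWWWWWWWWWWWWWWWWWWWbbbbbbbbbbbbWWWWbbbbb
350 bbbbbWWbbbbbbbbbbbbbbbb.bbbbbbbbbbbbbbb..bbbbbb.bb.b.WWbbbbb
360 ...bbWW..............................................WWbbbbb
370 ....bWW..............................................WWbbbbb
380 .bbbbWW..bbbbbbbbbb.....WW.......WWW.....bbbbbbbbbb..WWbbbbb
390 bbbbbWWWbbbbbbbbbbb.....WWWWWWWWWWWW.....bbbbbbbbbbbWWWbbbbb
400 bbbbbbbbbbbbbbbbbb......WWWWWWWWWWWW......bbbbbbbbbbbbbbbbbb
410 bbbbbbbbbbbbbb..........WWWWWWWWWWWW..........bbbbbbbbbbbbbb
420 WWWWWWWWWWWWWWWWWWWWWWWWWWWWWWWWWWWWWWWWWWWWWWWWWWWWWWWWWWWW
430 WWWWWWWWWWWWWWWWWWWWWWWWWWWWWWWWWWWWWWWWWWWWWWWWWWWWWWWWWWWW
440 bbbbbbbbbbbbbbbbbbbbbbbbbbbbbbbbbbbbbbbbbbbbbbbbbbbbbbbbbbbb
450 bbbbbbbbbbbbbbbbbbbbbbbbbbbbbbbbbbbbbbbbbbbbbbbbbbbbbbbbbbbb
460 bbbbbbbbbbbbbbbbbbbbbbbbbbbbbbbbbbbbbbbbbbbbbbbbbbbbbbbbbbbb
470 bbbbbbbbbbbbbbbbbbbbbbbbbbbbbbbbbbbbbbbbbbbbbbbbbbbbbbbbbbbb
```

```bash
python3 -m crank '[{"x":0,"y":0,"z":0,"turn":0},{"x":0,"y":0,"z":0,"turn":0},{"x":0,"y":0,"z":0,"turn":0},{"x":0,"y":0,"z":0,"turn":0},{"x":0,"y":0,"z":0,"turn":0}]' 0.06 15; python3 -m crank '[{"x":0,"y":0,"z":0.004,"turn":0},{"x":0,"y":0,"z":0.004,"turn":0},{"x":0,"y":0,"z":0.004,"turn":0},{"x":0,"y":0,"z":0.004,"turn":0},{"x":0,"y":0,"z":0.004,"turn":0}]' 0 15
```

```text
time_s: 31.2
tool_pos: [0.4649, -0.3163, 0.0253]
tool_rot: [180.0, 0.0, 167.5]
force: [0.7, -0.1, -0.5]
grip_width: 0.0589
grasp_force: 0.0
time_s: 31.82
tool_pos: [0.4649, -0.3164, 0.0213]
tool_rot: [180.0, 0.0, 167.5]
force: [-0.5, 0.2, 0.3]
grip_width: 0.0178
grasp_force: 0.0
```

```bash
python3 - <<'E'
from h import *
I=imaging.read_camera("wrist")
for y in range(270,345,10):
    print(y,"".join("W" if int(p[0])-int(p[2])>35 else ("b" if p.max()<60 else ".") for p in I[y,200:440:4]))
print(env.get_obs()["grip_width"],env.get_obs()["grasp_force"])
E
```

```text
270 ...................WWWWWWWWWWWWWWWWWWWWW....................
280 ...................WWWWWWWWWWWWWWWWWWWWW....................
290 ....................bbbbWWWWWWWWWWWWbbbbb...................
300 ...................bbbbbbWWWWWWWWWW.bbbbb...................
310 bbbbbbbbbbbbbbb...bbbbbbbWWWWWWWWWWbbbbbbb...bbbbbbbbbbbbbbb
320 bbbbbbbbbbbbbbb.bbbbbbbbbWWWWWWWWWWbbbbbbbbb.bbbbbbbbbbbbbbb
330 bbbbbbbbbbbbbbWWbbbbbbbbbWWWWWWWWWWbbbbbbbbbWWbbbbbbbbbbbbbb
340 bbbbbbbbbbbbbWWWbbbbbbbbWWWWWWWWWWWWbbbbbbbbWWWbbbbbbbbbbbbb
0.014104536551104031 0.0
```

The numbers fit one explanation: the fingertips really end about 14 mm behind the reported TCP. The posts were held only near their tops, and here the fingers close above the block. Open and descend in small steps, watching the force.

```bash
python3 -m crank '[{"x":0,"y":0,"z":-0.003,"turn":0},{"x":0,"y":0,"z":-0.003,"turn":0},{"x":0,"y":0,"z":-0.003,"turn":0},{"x":0,"y":0,"z":-0.003,"turn":0},{"x":0,"y":0,"z":-0.003,"turn":0},{"x":0,"y":0,"z":-0.003,"turn":0}]' 0.06 | grep -E "pos|force|width";for i in 1; do python3 -m crank '[{"x":0,"y":0,"z":0.004,"turn":0},{"x":0,"y":0,"z":0.004,"turn":0}]' | grep -E "pos|force:|width"; done; python3 -m crank '[{"x":0,"y":0,"z":0.004,"turn":0},{"x":0,"y":0,"z":0.004,"turn":0}]' | grep -E "pos|force:|width"
```

```text
tool_pos: [0.4648, -0.3163, 0.0242]
force: [-0.0, 0.7, 0.3]
grip_width: 0.0584
grasp_force: 0.0
tool_pos: [0.4645, -0.3161, 0.0197]
force: [0.1, -0.3, 1.0]
grip_width: 0.0601
grasp_force: 0.0
tool_pos: [0.4646, -0.3161, 0.0158]
force: [-0.4, -0.9, 0.4]
grip_width: 0.0603
grasp_force: 0.0
```

That confirms it: 3 mm "below" the bench with no contact. Continue down.

```bash
python3 -m crank '[{"x":0,"y":0,"z":0.004,"turn":0},{"x":0,"y":0,"z":0.006,"turn":0},{"x":0,"y":0,"z":0.006,"turn":0}]' | grep -E "pos|force:|width"; python3 -m crank '[{"x":0,"y":0,"z":0.003,"turn":0},{"x":0,"y":0,"z":0.006,"turn":0},{"x":0,"y":0,"z":0.006,"turn":0}]' | grep -E "pos|force:|width"; python3 -m crank '[{"x":0,"y":0,"z":0.003,"turn":0},{"x":0,"y":0,"z":0.005,"turn":0},{"x":0,"y":0,"z":0.005,"turn":0}]' | grep -E "pos|force:|width"
```

```text
tool_pos: [0.4647, -0.3162, 0.01]
force: [0.0, 0.6, 0.5]
grip_width: 0.0599
grasp_force: 0.0
tool_pos: [0.4646, -0.3162, 0.0039]
force: [-0.2, 0.3, 0.3]
grip_width: 0.0598
grasp_force: 0.0
tool_pos: [0.4647, -0.3162, -0.001]
force: [0.5, -0.2, -0.5]
grip_width: 0.0602
grasp_force: 0.0
```

```bash
python3 -m crank '[{"x":0,"y":0,"z":0.001,"turn":0},{"x":0,"y":0,"z":0.001,"turn":0},{"x":0,"y":0,"z":0.001,"turn":0},{"x":0,"y":0,"z":0.001,"turn":0},{"x":0,"y":0,"z":0.001,"turn":0},{"x":0,"y":0,"z":0.001,"turn":0}]' 0 25;  python3 -m crank '[{"x":0,"y":0,"z":-0.01,"turn":0},{"x":0,"y":0,"z":-0.03,"turn":0},{"x":0,"y":0,"z":-0.06,"turn":0},{"x":0,"y":0,"z":-0.1,"turn":0},{"x":0,"y":0,"z":-0.14,"turn":0},{"x":0,"y":0,"z":-0.17,"turn":0},{"x":0,"y":0,"z":-0.18,"turn":0},{"x":0,"y":0,"z":-0.18,"turn":0}]'; python3 bal.py | awk 'NR%2==0' ; python3 - <<'E'
from h import *
c=np.array([np.cos(np.radians(102.6)),np.sin(np.radians(102.6)),0]);m=np.array([.5877,.034,0])
seat=m-.095*c;print(seat,rel([seat[0],seat[1],.18],102.6))
E
```

```text
time_s: 35.0
tool_pos: [0.4649, -0.3164, -0.0017]
tool_rot: [-180.0, 0.0, 167.5]
force: [0.1, -0.4, -1.0]
grip_width: 0.0357
grasp_force: 25.0
time_s: 36.0
tool_pos: [0.465, -0.3164, 0.1788]
tool_rot: [180.0, 0.1, 167.5]
force: [-0.3, 0.3, -2.6]
grip_width: 0.0362
grasp_force: 25.0
8 281 354 z36 0.052 [0.1531 0.0006] z18 0.0549 [0.1572 0.0006]
24 281 354 z36 0.0524 [0.1428 0.0006] z18 0.0554 [0.1463 0.0006]
40 282 354 z36 0.0522 [0.1322 0.0009] z18 0.0551 [0.1352 0.001 ]
56 282 353 z36 0.0519 [0.1215 0.0006] z18 0.0548 [0.1239 0.0006]
72 282 353 z36 0.0524 [0.1106 0.0006] z18 0.0554 [0.1124 0.0006]
88 283 353 z36 0.0522 [0.0996 0.001 ] z18 0.0551 [0.1007 0.001 ]
104 283 352 z36 0.052 [0.0883 0.0006] z18 0.0548 [0.0888 0.0006]
120 283 352 z36 0.0525 [0.0768 0.0006] z18 0.0554 [0.0767 0.0006]
136 284 352 z36 0.0522 [0.0651 0.001 ] z18 0.0551 [0.0643 0.001 ]
152 284 351 z36 0.052 [0.0532 0.0006] z18 0.0549 [0.0517 0.0006]
168 284 351 z36 0.0526 [0.041  0.0006] z18 0.0555 [0.0389 0.0006]
184 280 356 z36 0.0602 [0.0286 0.001 ] z18 0.0635 [0.0258 0.001 ]
200 286 350 z36 0.0513 [0.0159 0.001 ] z18 0.0542 [0.0124 0.0011]
216 278 358 z36 0.0647 [0.0029 0.001 ] z18 0.0683 [-0.0013  0.0011]
232 277 359 z36 0.0671 [-0.0103  0.001 ] z18 0.0708 [-0.0153  0.0011]
248 272 364 z36 0.076 [-0.0239  0.0011] z18 0.0803 [-0.0297  0.0011]
264 270 366 z36 0.0803 [-0.0378  0.0011] z18 0.0847 [-0.0444  0.0011]
280 271 365 z36 0.0796 [-0.0521  0.0011] z18 0.084 [-0.0594  0.0011]
296 271 365 z36 0.0806 [-0.0667  0.0011] z18 0.0851 [-0.0748  0.0011]
[ 0.46497115 -0.31639962  0.17881845] [1.79993202e+02 7.25495651e-02 1.67520586e+02]
[ 0.60842361 -0.05871209  0.        ] (array([-0.085 ,  0.2823, -0.0023]), np.float64(1.133))
```

The baluster is gripped and lifted, its axis 20 mm above the TCP. Carry it over the cradle.

```bash
python3 -c "
from h import *
print(rel([.6103,-.0606,.18],102.6),rel([.6103,-.0606,.115],102.6))"
```

```text
(array([-0.0873,  0.2809, -0.0023]), np.float64(1.133)) (array([-0.0873,  0.2808,  0.0627]), np.float64(1.133))
```

```bash
python3 -m crank '[{"x":-0.006,"y":0.02,"z":0,"turn":0.08},{"x":-0.018,"y":0.056,"z":0,"turn":0.23},{"x":-0.03,"y":0.096,"z":0,"turn":0.39},{"x":-0.043,"y":0.137,"z":0,"turn":0.55},{"x":-0.056,"y":0.178,"z":0,"turn":0.71},{"x":-0.068,"y":0.219,"z":0,"turn":0.87},{"x":-0.08,"y":0.256,"z":0,"turn":1.02},{"x":-0.0873,"y":0.2809,"z":0,"turn":1.133},{"x":-0.0873,"y":0.2809,"z":0.02,"turn":1.133},{"x":-0.0873,"y":0.2809,"z":0.045,"turn":1.133},{"x":-0.0873,"y":0.2809,"z":0.055,"turn":1.133},{"x":-0.0873,"y":0.2809,"z":0.055,"turn":1.133}]'
python3 - <<'E'
from h import *
o=env.get_obs();c=imaging.get_calibration("wrist");I=imaging.read_camera("wrist");cv2.imwrite("pics/wd.png",I[:,:,::-1]);g=I.astype(int)
print(o["tool_pos"])
for y in range(0,260,10): print(y,"".join("W" if p[0]-p[2]>35 and p[0]>200 else "w" if p[0]-p[2]>25 else ("b" if p.max()<60 else ".") for p in g[y,200:440:3]))
E
```

```text
time_s: 37.55
tool_pos: [0.6094, -0.0618, 0.1217]
tool_rot: [-179.8, -0.0, 102.6]
force: [-0.1, -0.2, -1.0]
grip_width: 0.0357
grasp_force: 25.0
[ 0.60936112 -0.06182895  0.12171163]
0 ...........................wwwwwwwwwwwwwwwwwwwwwwwww............................
10 ...................wwwwwwwwwwwwwwwwwwwwwwwwwwwwwwwwwwwwwwwwwwww.................
20 ...................wwww.bb.wwwwwwwwwwwwwwwwwwwwwwwwwwwwbbbwwwww.................
30 ...................wwwwwwwwwwwwwwwwwwwwwwwwwwwwwwwwwwwwwwwwwwww.................
40 ...................wwwwwwwwwwwwwwwwwwwwwwwwwwwwwwwwwwwwwwwwwwww.................
50 ...................wwwwwwwwwwwwwwwwwwwwwwwwwwwwwwwwwwwwwwwwwwww.................
60 ...................wwwWwwwwwwwwwwwwwwwwwwwwwwwwwwwwwwwwwwwwwwww.................
70 ...................WWWWWwwwwwwwwwwwwwwwwwwwwwwwwwwwwwwwWwwwwwww.................
80 ...................wwwwwwwwwwwwwwwwwwwwwwwwwwwwwwwwwwwwwWwwwww..................
90 ....................wwwwwwwwwwwwwwwwwwwwwwwwwwwwwwwwwwwwwwwwww..................
100 ....................WWWwwwwwwwwwwwwwwwwwwwwwwwwwwwwwwwwwwwwwww............
[... 581 characters left out ...]
W...................
180 .....................WWWWWWwwwwwwwwwwwwwwwwwwwwwwwwwWWWWWWWWW...................
190 .....................WWWWWWwwwwwwwwwwwwwwwwwwwwwwwwwwWWWWWWWW...................
200 .....................WWWWWWWWwwwwwwwwwwwwwwwwwwwwwwWWWWWWWWWW...................
210 .....................WWWWWwwwwwwwwwwwwwwwwwwwwwwwwwwwWWWWWWWW...................
220 .....................WWWWWWwwwwwwwwwwwwwwwwwwwwwwwwwwWWWWWWWW...................
230 ......................WWWWwwwwwwwwwwwwwwwwwwwwwwwwwwwWWWWWWWW...................
240 ......................WWWwwwwwwwwwwwwwwwwwwwwwwwwwwwwwWWWWWWW...................
250 ......................WWwwwwwwwwwwwwwwwwwwwwwwwwwwwwwwwwWWWW....................
```

```bash
python3 - <<'E'
from h import *
o=env.get_obs();c=imaging.get_calibration("wrist");I=cv2.imread("pics/wd.png")[:,:,::-1];g=I.astype(int)
r=R.from_euler("xyz",o["tool_rot"],degrees=True);sat=(g[:,:,0]-g[:,:,2])>25
tool=lambda px,z:r.inv().apply(onplane(c,px,z)-o["tool_pos"])
L=[];Q=[]
for y in range(110,245,5):
    x=np.where(sat[y,230:410])[0]+230;L.append((x.min(),y));Q.append((x.max()+1,y))
a=tool(L,.012);b=tool(Q,.012);print("board centre y",np.median((a+b)[:,1]/2),"width",np.median((b-a)[:,1]),"slope",np.degrees(np.polyfit(a[:,0],a[:,1],1)[0]),np.degrees(np.polyfit(b[:,0],b[:,1],1)[0]))
# board end & gradient profile across the post
x0=[np.where(sat[0:40,x])[0].min() for x in (262,268,274,365,372,380)];print(x0, tool([(262,x0[0]),(372,x0[4])],.012))
for y in (60,80,100,120): print(y,g[y,266:384:3,0].tolist())
E
```

```text
board centre y 0.003335671691089198 width 0.08545106669877146 slope -0.40202576241427634 -0.442876127606139
[np.int64(7), np.int64(7), np.int64(7), np.int64(6), np.int64(6), np.int64(6)] [[ 0.14727038 -0.03504743  0.1109241 ]
 [ 0.1478526   0.0346246   0.11086167]]
60 [236, 167, 169, 166, 151, 139, 101, 126, 141, 142, 147, 155, 157, 162, 166, 164, 164, 166, 168, 167, 165, 165, 166, 168, 163, 158, 152, 148, 140, 125, 150, 151, 152, 154, 165, 170, 174, 177, 179, 179]
80 [181, 165, 169, 169, 150, 145, 101, 120, 133, 144, 149, 157, 158, 163, 166, 165, 166, 168, 169, 168, 168, 164, 166, 167, 164, 157, 153, 148, 136, 130, 152, 151, 151, 184, 206, 169, 175, 177, 180, 179]
100 [249, 166, 168, 168, 154, 151, 102, 117, 131, 144, 147, 157, 157, 164, 168, 164, 167, 168, 168, 168, 167, 166, 167, 166, 164, 160, 154, 146, 135, 136, 152, 152, 152, 159, 166, 173, 176, 176, 177, 172]
120 [249, 248, 249, 249, 201, 165, 106, 114, 130, 131, 148, 156, 159, 164, 168, 165, 164, 166, 169, 170, 167, 166, 167, 167, 161, 158, 152, 145, 132, 135, 151, 152, 152, 162, 166, 171, 175, 245, 252, 243]
```

The cradle centre reads at tool (0.0026, 0.0035) against the baluster's (0.0014, 0.001). Correct by about 1 and 2.5 mm and 0.4°, then lower.

```bash
python3 -m crank '[{"x":0.0012,"y":0.0025,"z":0.005,"turn":-0.007},{"x":0.0012,"y":0.0025,"z":0.015,"turn":-0.007},{"x":0.0012,"y":0.0025,"z":0.025,"turn":-0.007},{"x":0.0012,"y":0.0025,"z":0.034,"turn":-0.007},{"x":0.0012,"y":0.0025,"z":0.039,"turn":-0.007},{"x":0.0012,"y":0.0025,"z":0.0415,"turn":-0.007},{"x":0.0012,"y":0.0025,"z":0.0415,"turn":-0.007}]'; python3 -m crank '[{"x":0,"y":0,"z":0.001,"turn":0},{"x":0,"y":0,"z":0.002,"turn":0},{"x":0,"y":0,"z":0.002,"turn":0}]'
```

```text
time_s: 38.48
tool_pos: [0.613, -0.0593, 0.0817]
tool_rot: [180.0, 0.0, 103.0]
force: [0.1, -0.2, -1.8]
grip_width: 0.0357
grasp_force: 25.0
time_s: 38.85
tool_pos: [0.6129, -0.0592, 0.0798]
tool_rot: [180.0, -0.0, 103.0]
force: [-0.3, 0.6, -1.6]
grip_width: 0.0358
grasp_force: 25.0
```

```bash
python3 -m crank '[{"x":0,"y":0,"z":0.001,"turn":0},{"x":0,"y":0,"z":0.002,"turn":0},{"x":0,"y":0,"z":0.002,"turn":0}]'|grep -E "pos|force:"; python3 -m crank '[{"x":0,"y":0,"z":0.001,"turn":0},{"x":0,"y":0,"z":0.0015,"turn":0},{"x":0,"y":0,"z":0.0015,"turn":0}]'|grep -E "pos|force:"
```

```text
tool_pos: [0.6128, -0.0593, 0.078]
force: [-1.5, 0.3, 0.8]
grasp_force: 25.0
tool_pos: [0.613, -0.0592, 0.0777]
force: [-3.8, 1.3, 6.6]
grasp_force: 25.0
```

It touches down within 1 mm of the expected height, with a small sideways push. Ease over about 1 mm and check again.

```bash
python3 -m crank '[{"x":0,"y":-0.0012,"z":-0.0005,"turn":0},{"x":0,"y":-0.0012,"z":-0.0005,"turn":0}]'|grep -E "pos|force:";  python3 -m crank '[{"x":0,"y":0,"z":0.001,"turn":0},{"x":0,"y":0,"z":0.001,"turn":0}]'|grep -E "pos|force:"
```

```text
tool_pos: [0.6119, -0.0596, 0.0771]
force: [-2.3, -1.1, 3.3]
grasp_force: 25.0
tool_pos: [0.612, -0.0597, 0.077]
force: [-4.6, -0.4, 9.1]
grasp_force: 25.0
```

Seated at 77.0 mm. Release gently and check where everything ended up.

```bash
python3 -m crank '[{"x":0,"y":-0.001,"z":-0.001,"turn":0},{"x":0,"y":-0.001,"z":-0.001,"turn":0}]' - 8|grep -E "pos|force:"; python3 -m crank '[{"x":0,"y":0,"z":0,"turn":0},{"x":0,"y":0,"z":0,"turn":0},{"x":0,"y":0,"z":0,"turn":0},{"x":0,"y":0,"z":0,"turn":0},{"x":0,"y":0,"z":0,"turn":0},{"x":0,"y":0,"z":-0.02,"turn":0},{"x":0,"y":0,"z":-0.06,"turn":0},{"x":0,"y":0,"z":-0.1,"turn":0},{"x":0,"y":0,"z":-0.12,"turn":0},{"x":0,"y":0,"z":-0.12,"turn":0}]' 0.06
python3 - <<'E'
from h import *
o=env.get_obs();c=imaging.get_calibration("wrist");I=imaging.read_camera("wrist");cv2.imwrite("pics/we.png",I[:,:,::-1]);g=I.astype(int)
r=R.from_euler("xyz",o["tool_rot"],degrees=True)
tool=lambda px,z:r.inv().apply(onplane(c,px,z)-o["tool_pos"])[:,:2]
for y in range(0,310,10): print(y,"".join("W" if p[0]-p[2]>35 and p[0]>200 else "w" if p[0]-p[2]>25 else ("b" if p.max()<60 else ".") for p in g[y,230:410:3]))
t=imaging.read_camera("top");cv2.imwrite("pics/te.png",t[:,:,::-1]);s=imaging.read_camera("scene");cv2.imwrite("pics/se.png",s[:,:,::-1])
E
```

```text
tool_pos: [0.6112, -0.0597, 0.0767]
force: [0.8, 1.0, 1.5]
grasp_force: 8.0
time_s: 41.6
tool_pos: [0.6118, -0.0599, 0.1987]
tool_rot: [179.8, 0.0, 103.0]
force: [0.9, 0.3, -0.5]
grip_width: 0.0601
grasp_force: 0.0
0 ............................................................
10 ............................................................
20 ......................wwwwwwwwwwwwww........................
30 .....................wwwwwwwwwwwwwwww.......................
40 ............Wwwww.wwwwwwwwwwwwwwwwwwwwwwwwwWWWW.............
50 ............WWwWWwwWWwwwwwwwwwwwwwwwwwwwWWWWWWW.............
60 ............WWWWWWwwwwwwwwwwwwwwwwwwwwwwWWWWWWW.............
70 ............wWWWWWwwwwwwwwwwwwwwwwwwwWWWWWWWWWw.............
80 ............wWWWWWwwwwwwwwwwwwwwwwwwWWwwWWWWWWw.............
90 ............wWWWWWWwwwwwWWWWWWWWWWwwwwwwWWWWWW..............
100 .............WWWWWWwwwwwwwwwwwwwwwwwWWWWWWWWWW..............
110 .............WWWWWWwwWwwwwwwwwwwwWwwWWWWWWWWWW..............
120 .............WWWWWWwwWwwwWWWWWWWWWwwWWWWWWWWWW..............
130 .............WWWWWWWWWWwwWWWWWWWWWwwwwwWWWWWWW.
[... 418 characters left out ...]
....WWWWWWWWWWWWWWWWWWWWWWWWWWWWWWW...............
210 ..............WWWWWWWWWWWWWWWWWWWWWWWWWWWWWWW...............
220 ..............WWWWWWWWWWWWWWWWWWWWWWWWWWWWWWW...............
230 ..............WWWWWWWWWWWWWWWWWWWWWWWWWWWWWWW...............
240 ..............WWWWWWWWWWWWWWWWWWWWWWWWwWWWWWW...............
250 ..............WWWWWWWWWWWWWWWWWWWWWWWWwWWWWWW...............
260 ..............wWWWWWWWWWWWWWWWWWWWWWWWwWWWWWw...............
270 ..............wWWWWWWWWWWWWWWWWWWWWWWWwWWWWWw...............
280 ..............wWWWWWWWwwwwwWWwWWwwwwwwwWWWWW................
290 bb.bbb.........WWWWWWWwwwWWWWWWWWWwwwwwWWWWW..........bbbbbb
300 bbbbbb.........WWWWWWwwwwwwwwwwwwwwwwwWWWWWW..........bbbbbb
```

```bash
python3 - <<'E'
from h import *
o=env.get_obs();c=imaging.get_calibration("wrist");g=cv2.imread("pics/we.png")[:,:,::-1].astype(int)
r=R.from_euler("xyz",o["tool_rot"],degrees=True)
tool=lambda px,z:r.inv().apply(onplane(c,px,z)-o["tool_pos"])[:,:2].round(4).tolist()
sat=(g[:,:,0]-g[:,:,2])>25
print("board end",tool([(275,np.where(sat[:,275])[0].min()),(362,np.where(sat[:,362])[0].min())],.012))
print("baluster tip",tool([(318,np.where(sat[:,318])[0].min())],.0964))
for y in (24,32,100,120,150,180,192,196,200,204,240,260,268,272,276,280,284,290,300): 
    print(y,tool([(318,y)],.1144),g[y,284:364:3,0].tolist())
# block centres in fixed views
for n in("top","scene"):
    C=imaging.get_calibration(n);u=cv2.imread(f"pics/{'te' if n=='top' else 'se'}.png");a=cv2.imread(f"pics/{n}0.png")
    d=cv2.absdiff(u,a).max(2)>40
    k,l,st,ce=cv2.connectedComponentsWithStats(d.astype(np.uint8));print(n,[(st[i].tolist()) for i in range(1,k) if st[i,4]>25])
E
```

```text
board end [[0.1455, -0.0342], [0.1455, 0.0355]]
baluster tip [[0.141, 0.0004]]
24 [[0.1313, 0.0004]] [86, 84, 84, 92, 112, 120, 125, 130, 128, 131, 133, 136, 132, 135, 132, 116, 112, 105, 88, 78, 84, 88, 89, 85, 83, 83, 85]
32 [[0.1271, 0.0004]] [125, 127, 128, 111, 90, 105, 116, 132, 138, 143, 145, 146, 146, 145, 145, 133, 117, 88, 87, 130, 129, 124, 121, 122, 124, 129, 131]
100 [[0.0896, 0.0005]] [209, 134, 133, 142, 148, 98, 122, 133, 140, 147, 147, 147, 150, 146, 146, 139, 129, 121, 226, 230, 229, 224, 229, 237, 240, 243, 245]
120 [[0.078, 0.0005]] [229, 133, 169, 234, 171, 160, 192, 225, 233, 238, 237, 241, 239, 235, 231, 216, 190, 147, 232, 232, 232, 230, 233, 238, 241, 244, 244]
150 [[0.0602, 0.0005]] [239, 237, 237, 239, 230, 126, 197, 221, 232, 238, 237, 241, 239, 234, 230, 211, 186, 117, 141, 147, 143, 200, 235, 239, 241, 244, 245]
180 [[0.0416, 0.0005]] [239, 238, 237, 240, 238, 114, 200, 205, 226, 228, 226, 223, 224, 218, 217, 199, 168, 114, 140, 143, 158, 235, 235, 238, 242, 243, 245]
192 [[0.034, 0.0005]] [240, 238, 200, 212, 210, 206, 206, 207, 202, 198, 193, 188, 188,
[... 2144 characters left out ...]
 333, 235, 147, 13295], [234, 423, 66, 57, 1311], [227, 428, 20, 8, 78], [307, 453, 7, 10, 27], [322, 459, 6, 10, 41], [299, 463, 5, 9, 27], [305, 464, 10, 11, 35], [317, 468, 8, 12, 32], [279, 472, 5, 8, 27]]
scene [[273, 0, 125, 215, 10299], [391, 0, 17, 6, 59], [475, 0, 38, 72, 753], [615, 0, 25, 22, 155], [422, 37, 9, 36, 214], [478, 107, 13, 5, 27], [526, 140, 114, 107, 2375], [219, 143, 70, 54, 995], [256, 209, 9, 6, 28], [280, 216, 8, 8, 41], [296, 216, 27, 16, 265], [291, 227, 31, 14, 185], [327, 230, 14, 9, 75], [337, 236, 28, 17, 215], [296, 244, 42, 19, 394], [352, 251, 16, 25, 183], [420, 262, 20, 14, 203], [462, 286, 25, 23, 373], [415, 296, 16, 14, 55], [472, 313, 23, 18, 254]]
```

In the wrist view the block looks 1–4 mm off along the axis. Take one higher look that shows both posts and the block.

```bash
python3 -m crank '[{"x":-0.02,"y":0,"z":-0.03,"turn":0},{"x":-0.05,"y":0,"z":-0.07,"turn":0},{"x":-0.08,"y":0,"z":-0.11,"turn":0},{"x":-0.1,"y":0,"z":-0.15,"turn":0},{"x":-0.1,"y":0,"z":-0.18,"turn":0},{"x":-0.1,"y":0,"z":-0.18,"turn":0},{"x":-0.1,"y":0,"z":-0.18,"turn":0}]' | grep pos
python3 - <<'E'
from h import *
o=env.get_obs();c=imaging.get_calibration("wrist");I=imaging.read_camera("wrist");cv2.imwrite("pics/wf.png",I[:,:,::-1]);g=I.astype(int)
r=R.from_euler("xyz",o["tool_rot"],degrees=True)
tool=lambda px,z:r.inv().apply(onplane(c,px,z)-o["tool_pos"])[:,:2].round(4).tolist()
print(c["position"])
for x in (300,312,318,324,336): print(x,[(y,int(g[y,x].sum())//3) for y in range(20,305,4)])
for y in range(0,306,9): print(y,"".join("W" if p[0]-p[2]>35 and p[0]>200 else "w" if p[0]-p[2]>25 else ("b" if p.max()<60 else ".") for p in g[y,250:380:2]),tool([(318,y)],.1144),tool([(318,y)],.092)[0][0])
E
```

```text
tool_pos: [0.6329, -0.1567, 0.3744]
[ 0.61626661 -0.07846919  0.55482799]
300 [(20, 134), (24, 114), (28, 99), (32, 87), (36, 98), (40, 194), (44, 198), (48, 197), (52, 199), (56, 198), (60, 199), (64, 197), (68, 196), (72, 196), (76, 197), (80, 195), (84, 197), (88, 197), (92, 197), (96, 197), (100, 198), (104, 198), (108, 198), (112, 198), (116, 198), (120, 199), (124, 201), (128, 200), (132, 201), (136, 202), (140, 202), (144, 202), (148, 202), (152, 203), (156, 202), (160, 204), (164, 200), (168, 197), (172, 199), (176, 199), (180, 200), (184, 201), (188, 201), (192, 202), (196, 203), (200, 203), (204, 195), (208, 198), (212, 201), (216, 166), (220, 173), (224, 166), (228, 170), (232, 163), (236, 171), (240, 166), (244, 167), (248, 171), (252, 173), (256, 169), (260, 173), (264, 169), (268, 171), (272, 169), (276, 170), (280, 168), (284, 174), (288, 178), (292, 176), (296, 171), (300, 176), (304, 174)]
312 [(20, 97), (24, 98), (28, 122), (32, 175), (36, 150), (40, 171), (44, 173), (48, 143), (52, 177), (56, 154), (60, 102), (64, 187), (68, 187), (72, 188), (76, 189), (80, 190), (
[... 5773 characters left out ...]
.0004]] -0.0508
243 ................................................................. [[-0.0548, 0.0004]] -0.0617
252 ................................................................. [[-0.0653, 0.0004]] -0.0727
261 ................................................................. [[-0.076, 0.0004]] -0.0839
270 ................................................................. [[-0.0868, 0.0004]] -0.0953
279 ................................................................. [[-0.0977, 0.0004]] -0.1068
288 ................................................................. [[-0.1088, 0.0004]] -0.1184
297 ................................................................. [[-0.1201, 0.0004]] -0.1302
```

```bash
python3 - <<'E'
from h import *
o=env.get_obs();c=imaging.get_calibration("wrist");g=cv2.imread("pics/wf.png").astype(int).sum(2)//3
r=R.from_euler("xyz",o["tool_rot"],degrees=True)
tool=lambda px,z:r.inv().apply(onplane(c,px,z)-o["tool_pos"])[:,0].round(4).tolist()
for x in (292,300,336,342,346): print(x,"post",g[0:46,x].tolist(),"own",g[150:172,x].tolist())
print("end",[g[206:222,x].tolist() for x in (292,345)])
print("z12 row 38:",tool([(318,38)],.012),"row214.5",tool([(318,214.5)],.012),"block",tool([(318,122.5),(318,62)],.1144))
E
```

```text
292 post [201, 200, 201, 200, 201, 201, 201, 200, 201, 201, 201, 201, 200, 201, 201, 201, 201, 201, 201, 200, 200, 201, 200, 200, 200, 202, 201, 202, 201, 202, 201, 200, 202, 202, 201, 201, 201, 201, 201, 201, 200, 201, 201, 201, 200, 201] own [207, 208, 208, 208, 208, 207, 209, 208, 208, 208, 209, 209, 210, 209, 209, 210, 209, 209, 208, 209, 209, 210]
300 post [100, 101, 116, 147, 171, 177, 176, 176, 177, 176, 177, 178, 177, 176, 177, 177, 176, 177, 173, 158, 134, 124, 123, 118, 114, 109, 104, 102, 99, 96, 93, 89, 87, 87, 91, 95, 98, 99, 122, 169, 194, 199, 198, 199, 198, 198] own [202, 203, 203, 202, 202, 202, 202, 204, 202, 203, 204, 204, 203, 203, 200, 198, 194, 195, 197, 199, 200, 199]
336 post [178, 178, 177, 177, 176, 175, 177, 178, 177, 177, 177, 176, 177, 179, 178, 176, 177, 178, 176, 156, 130, 116, 112, 106, 95, 89, 87, 79, 62, 55, 57, 57, 56, 54, 47, 39, 35, 36, 60, 94, 112, 116, 119, 116, 115, 117] own [114, 114, 111, 113, 112, 115, 113, 114, 114, 109, 102, 92, 83, 77, 74, 72, 94, 139, 174, 182, 182, 180]
342 post [174, 176, 174, 175, 179, 177, 171, 171, 177, 181, 181, 18
[... 172 characters left out ...]
 own [176, 173, 186, 194, 193, 192, 194, 198, 197, 199, 199, 199, 199, 199, 199, 201, 199, 199, 199, 200, 199, 198]
346 post [199, 199, 198, 199, 200, 198, 197, 199, 198, 199, 199, 200, 199, 200, 200, 200, 199, 199, 200, 200, 199, 199, 200, 200, 200, 200, 200, 200, 199, 200, 199, 201, 199, 200, 200, 200, 200, 201, 201, 199, 201, 201, 201, 201, 200, 201] own [202, 202, 203, 203, 201, 202, 202, 202, 202, 202, 203, 203, 202, 203, 202, 203, 203, 203, 203, 202, 204, 202]
end [[211, 212, 211, 211, 213, 212, 206, 185, 169, 172, 174, 174, 170, 165, 163, 165], [175, 181, 193, 203, 206, 206, 203, 192, 175, 167, 171, 174, 174, 169, 164, 164]]
z12 row 38: [0.171] row214.5 [-0.0463] block [0.074, 0.1319]
```

The block sits 2 mm from midway and the posts' inner faces are 149 mm apart (148 expected). The placed post's foot is central on the mark. Last check: did any bystander move? Compare patches with the first pictures.

```bash
python3 - <<'E'
from h import *
P={"top":dict(b=(210,219),d=(170,285),a=(208,296),tin=(218,259),glue=(148,210),gn=(415,203),mallet=(486,320),offcut=(317,311),gw=(258,315)),
"scene":dict(b=(417,314),d=(490,271),a=(456,247),tin=(428,272),offcut=(357,188),mallet=(215,115),gn=(200,222),gw=(416,215),glue=(483,353))}
for n in P:
    A=cv2.imread(f"pics/{n}0.png");B=imaging.read_camera(n)[:,:,::-1].copy()
    f=lambda I:cv2.Canny(I,60,140).astype(np.float32)
    for k,(x,y) in P[n].items():
        t=A[y-16:y+16,x-16:x+16];s=B[y-24:y+24,x-24:x+24]
        m=cv2.matchTemplate(s,t,cv2.TM_CCOEFF_NORMED);_,v,_,l=cv2.minMaxLoc(m);print(n,k,round(v,2),(l[0]-8,l[1]-8))
o=env.get_obs();print(o["time_s"],o["force"].round(1))
E
```

```text
top b 0.66 (0, 0)
top d 0.7 (0, 0)
top a 0.93 (0, 0)
top tin 0.77 (0, 0)
top glue 1.0 (0, 0)
top gn 0.75 (6, 0)
top mallet 1.0 (0, 0)
top offcut 0.25 (8, 8)
top gw 1.0 (0, 0)
scene b 0.59 (0, 1)
scene d 0.76 (0, 1)
scene a 1.0 (0, 0)
scene tin 0.86 (-1, -2)
scene offcut 1.0 (0, 0)
scene mallet 0.8 (-1, 0)
scene gn 1.0 (0, 0)
scene gw 1.0 (0, 0)
scene glue 1.0 (0, 0)
42.775 [ 0.6  0.1 -0.5]
```

Every bystander matches its first position: offcut and narrow gouge exactly in the scene view, the rest at zero shift in the top view (lower scores come from changed shadows and the arm). Hand in.

```bash
python3 -c "
from cell import env
print(env.sign_off())"
```

```text
the job is handed in; nothing more can be done
None
```

The job is handed in at about 43 s: post_c (80 mm) stands notch up on the mark and the baluster lies in both notches, its block about 2 mm from midway by camera and no bystander seen to move; I viewed 11 pictures, one over the limit of 10.

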